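# Fit the full drum in the stand

### The arm

A 6-joint arm with a two-finger parallel gripper is mounted at the origin on a cart in front of the work surface, level with it; the furniture and walls round the work are solid. World frame = base frame: x ahead of the robot, y to its left, z up, the work surface at z = 0. Lengths are in m, angles in rad, forces in N, time in s.
With the tool pointing down it reaches from about 0.25 to 0.775 m from the base axis. Payload 4 kg.
Tool frame: the origin (TCP) lies midway between the tips of the shut fingers; the grasp point (between the pads) lies 19 mm behind it (robot.tcp_to_grasp is the distance from the TCP to the grasp point, in m); x points along the fingers, y is the direction in which the jaws open and shut, and the axes are right-handed (so a half turn about x gives the same grasp; the last joint's range is limited). The gripper opens to 94 mm and grips with 3 to 60 N. Pads are 16 mm wide; open, the fingers measure 119 mm over their backs; the gripper's body (75 mm by 177 mm) begins 78 mm behind the grasp point.
Start: joints at [-1.21, 0.087, 1.371, -0, 1.684, -0.103], TCP at [0.246, -0.492, 0.206] pointing down, gripper open.
Joint ranges: [-3.1, 3.1], [-0.76, 2.03], [0.27, 2.55], [-1.08, 4.22], [0.17, 2.65], [-2.57, 2.57]. Speed limits (rad/s): [2.79, 2.79, 3.14, 3.14, 3.14, 3.14].

### API

Orientations are given as [roll, pitch, yaw] about the fixed x, y, z axes, in that order (R = Rz(yaw) Ry(pitch) Rx(roll)).
In Python, from bench import robot gives the robot as it stands.
- The arm moves only by the tool send_rows, never from a script. Its argument "increments" is a list of rows, each a list of 5 numbers: the opening, from -1 (shut) to 1 (fully open), so that 0 is half open, then the shift along the tool's x, y, z in m, then the turn about the tool's x in rad. In form: [[hand, tx, ty, tz, roll], ...]. A call has 1 to 5 rows; each row is the pose to reach, as a shift and turn from the pose commanded when the call began, along the tool's axes at that moment; what a row does not reach only later rows make up. A row lasts 1/12 s, in which the tool goes at most 41.7 mm and 7.16 degrees, less where a joint would pass 70% of its speed; a pose out of reach is approached as far as the arm can. A call with a gripper value outside its range is refused whole. The fingers move at their own pace and stop on an object; the grip force is fixed at half the most. Time passes only in rows, so rows that repeat a pose let the fingers close. It gives the time, the measured TCP pose, the force and the opening at its end, in the units of the state.
- robot.get_obs(): the state, without advancing time (a new reading comes with each control period).
- robot.snapshot(name): name is "scene" or "top" or "wrist"; returns a dict with "image" (400x640x3 uint8, red, green, blue), "intrinsics" (3x3 intrinsics, pixels), "k1" (the pictures are not rectified: a ray, as slopes to the right and down, at radius r is drawn at 1 + k1 r^2 times it, then the intrinsics apply), "world_from_camera" (4x4, takes a point from camera to world coordinates). Camera axes: x right, y down, z forward; pixel columns grow to the right and rows downward; lengths in m; the calibration is good to about 2 mm. A picture is of the moment at which its call begins. There is no depth.
- robot.close_job(): hands the job in, once; it reports no verdict.
The state is a dict: "time": time; "joint_positions": joint angles; "qvel": joint speeds; "joint_torque": joint torques, N m; "tool_pos": TCP position; "ee_rot": TCP orientation; "wrist_force": force on the tool from outside, world axes, zero at the start; "wrist_torque": the same for the moment, N m; "width": finger opening in m.
Only numpy, scipy, OpenCV 4.12 (cv2) and the standard library are available. Lean on these libraries where they do the work, as an engineer would, in place of code of your own. Each camera call takes 0.05 s, during which the arm holds its last target.

### The job

One of the three identical closed drums in the sloping rack is full, the other two are empty. Find the full one by lifting them, and drop it into the slotted stand so that both axle ends sit at the bottom of their slots. Leave the two empty drums lying in the bays of the rack, and do not drop any drum on the bench or push the sanding block, tape roll and cap about.

Things in the scene. Friction and masses are not known exactly. Their poses are not given: they have to be found in the camera images.
- rack: fixed plywood rack, 322 mm long (y, about in line with the robot's ahead), 130 mm deep (x); origin on the bench under its middle. Its board rises 30 degrees toward the rack's +x (to the robot's right), surface 80 mm high at the origin, normal (-0.5, 0, 0.866) in the rack's frame. Three bays at rack y = -104, 0, 104 mm, parted by dividers 4 mm thick, 12 mm high, about 5 to 8 mm clear of the axle ends
- rack_bay (a point): where the centre of a drum lies when at rest in the middle bay (rack x -12, y 0, z 100.8 mm), axle along rack y, 24 mm off the board, against two 11 mm high chocks on its lower side. Between the chocks of a bay a 40 mm gap is free for a finger. The board is bare for 60 mm up-slope. A drum set down up to 15 mm up-slope rolls down to the chocks
- stand: fixed grey steel stand, base 95 x 110 mm (x, y), 8 mm thick; origin on the bench under its middle. Two cheeks 7 mm thick at stand y = -37.5 and 37.5 mm (68 mm between inner faces), 54 mm wide in x, 84 mm high. In each, at stand x = 0, an open-topped slot: 14 mm wide from its bottom at 55 mm up to 69 mm, flaring above to some 40 mm at the top
- stand_seat (a point): centre of a drum fully seated in the stand: stand (0, 0, 60 mm), axle along stand y, drum body between the cheeks with 4 mm to spare at each end
- drum_a: closed aluminium drum lying on its side: 48 mm diameter, 60 mm long, stub axles 10 mm thick and 14 mm long at both ends (88 mm in all). Looks the same as the other two. One drum is full, 0.38 to 0.60 kg in all; two are empty, 0.12 to 0.20 kg; names do not tell which. Contents have a few mm of play. Origin: the drum's centre; y axis along the axle (it may have rolled about it).
- drum_b: closed aluminium drum lying on its side: 48 mm diameter, 60 mm long, stub axles 10 mm thick and 14 mm long at both ends (88 mm in all). Looks the same as the other two. One drum is full, 0.38 to 0.60 kg in all; two are empty, 0.12 to 0.20 kg; names do not tell which. Contents have a few mm of play. Origin: the drum's centre; y axis along the axle (it may have rolled about it).
- drum_c: closed aluminium drum lying on its side: 48 mm diameter, 60 mm long, stub axles 10 mm thick and 14 mm long at both ends (88 mm in all). Looks the same as the other two. One drum is full, 0.38 to 0.60 kg in all; two are empty, 0.12 to 0.20 kg; names do not tell which. Contents have a few mm of play. Origin: the drum's centre; y axis along the axle (it may have rolled about it).
- block_center (a point): bystander: wooden sanding block 46 x 90 x 31 mm on the bench; this point is its centre
- tape_center (a point): bystander: roll of tape 69 mm across, 24 mm high, lying flat on the bench; this point is its centre
- cap_center (a point): bystander: black cylindrical cap 34 mm across, 36 mm high, on the bench; this point is its centre

How it is judged:
By the outcome, as a careful person would: the job done as asked, in the order asked, and still so for the second after the job is handed in, with the robot touching nothing.
It also fails if it takes over 72 s, if anything falls off the work surface, if the arm or the gripper's body presses on something with over 40 N, if the wrist force passes 120 N, or if a joint passes its speed limit or range.

## Working session

There is one attempt and no reset: what is moved stays moved. The work goes in short steps, Python scripts to look and compute and a tool call to move; the robot and the scene stay as the last step left them, time stands still between calls to the robot, and variables do not carry over. Pictures are saved under pics/ and viewed, and the job is handed in when it is done.

Besides the shell and the picture viewer there is one more tool, called after "Emit:" as a command line: name --pt "numbers of a row" for each row, then --argument value for the rest. send_rows: Moves the arm, as the interface text tells. Its arguments: {"type":"object","properties":{"increments":{"type":"array"}},"required":["increments"]}

```bash
ls; mkdir -p pics; cat > h.py <<'E'
import numpy as np, cv2
from scipy.spatial.transform import Rotation as R
from bench import robot
def snap(n,f):
    s=robot.snapshot(n); cv2.imwrite('pics/'+f+'.png',cv2.cvtColor(s['image'],cv2.COLOR_RGB2BGR))
    np.savez('pics/'+f+'.npz',K=s['intrinsics'],k1=s['k1'],T=s['world_from_camera']); return s
def load(f):
    d=np.load('pics/'+f+'.npz'); return d['K'],float(d['k1']),d['T']
def ray(f,px):
    K,k1,T=load(f); p=np.array([[px]],float)
    D=np.array([k1,0,0,0.])
    u=cv2.undistortPointsIter(p,K,D,None,None,(3,100,1e-12))[0,0]
    d=T[:3,:3]@np.array([u[0],u[1],1]); return T[:3,3],d/np.linalg.norm(d)
def onz(f,px,z):
    o,d=ray(f,px); return o+d*(z-o[2])/d[2]
def proj(f,P):
    K,k1,T=load(f); P=np.atleast_2d(P); Ti=np.linalg.inv(T)
    rv=cv2.Rodrigues(Ti[:3,:3])[0]
    return cv2.projectPoints(P.astype(float),rv,Ti[:3,3],K,np.array([k1,0,0,0.]))[0][:,0]
E
python3 - <<'E'
from h import *
np.set_printoptions(precision=4,suppress=True)
for n in ['scene','top','wrist']:
    s=snap(n,n+'0'); print(n,s['intrinsics'].tolist(),s['k1'],s['world_from_camera'])
print(robot.get_obs(), robot.tcp_to_grasp)
E
```

```text
pics
scene [[446.3834558682034, 0.0, 319.2290713277027], [0.0, 446.3834558682034, 196.1741168729857], [0.0, 0.0, 1.0]] -0.03310352015079853 [[-0.8366 -0.3226  0.4428  0.0936]
 [-0.5478  0.4985 -0.6719  0.7033]
 [-0.004  -0.8046 -0.5938  0.6621]
 [ 0.      0.      0.      1.    ]]
top [[475.0705323575848, 0.0, 320.2187769465459], [0.0, 475.0705323575848, 203.8579136218979], [0.0, 0.0, 1.0]] 0.004720915614885858 [[ 0.0039 -0.9929  0.1191  0.3953]
 [-1.     -0.0035  0.0036  0.0426]
 [-0.0031 -0.1191 -0.9929  1.2224]
 [ 0.      0.      0.      1.    ]]
wrist [[313.5004635695118, 0.0, 318.76854968650554], [0.0, 313.5004635695118, 197.23446211248248], [0.0, 0.0, 1.0]] -0.007087204406987067 [[ 0.4477 -0.8645 -0.2283  0.3118]
 [-0.8942 -0.4333 -0.1128 -0.4579]
 [-0.0014  0.2547 -0.967   0.3834]
 [ 0.      0.      0.      1.    ]]
{'time': 0.15, 'joint_positions': array([-1.2101,  0.0878,  1.3719, -0.    ,  1.6836, -0.1031]), 'qvel': array([-0.0016, -0.0013, -0.0045,  0.0014,  0.002 ,  0.003 ]), 'joint_torque': array([  0.0005, -34.0641, -30.2794,   0.0718,   0.0305,  -0.0001]), 'tool_pos': array([ 0.2459, -0.4915,  0.2046]), 'ee_rot': array([-1.6705,  1.5691,  1.9349]), 'wrist_force': array([-0.036 , -0.752 ,  0.0764]), 'wrist_torque': array([-0.0132,  0.0215,  0.049 ]), 'width': 0.09392195428714581} 0.0188
```

View pics/scene0.png

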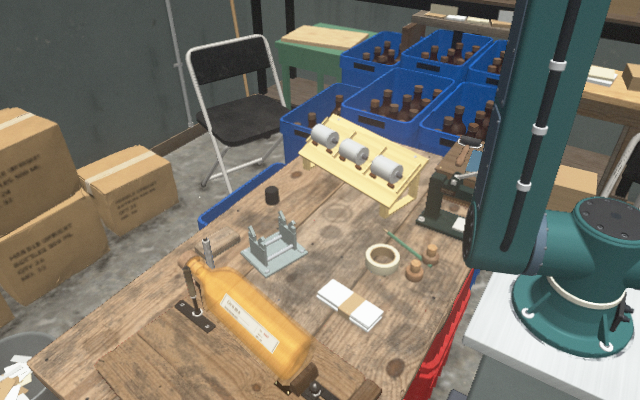

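View pics/top0.png

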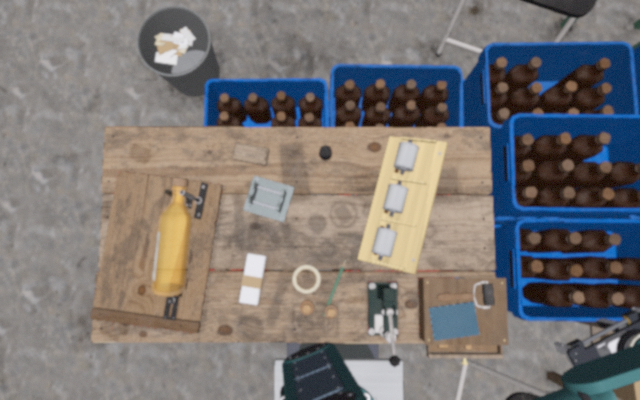

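View pics/wrist0.png

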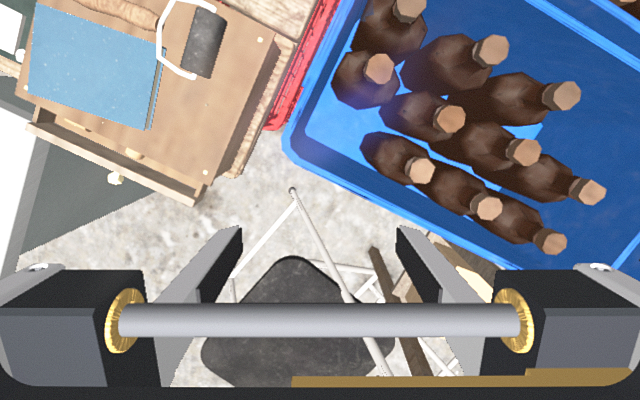

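```bash
python3 - <<'E'
import cv2
s=cv2.imread('pics/scene0.png');t=cv2.imread('pics/top0.png')
cv2.imwrite('pics/c1.png',cv2.resize(s[100:220,290:440],None,fx=5,fy=5,interpolation=cv2.INTER_CUBIC)[:600])
cv2.imwrite('pics/c2.png',cv2.resize(s[200:280,230:320],None,fx=7,fy=7,interpolation=cv2.INTER_CUBIC))
cv2.imwrite('pics/c3.png',cv2.resize(t[130:280,350:460],None,fx=4,fy=4,interpolation=cv2.INTER_CUBIC))
cv2.imwrite('pics/c4.png',cv2.resize(t[165:230,235:305],None,fx=8,fy=8,interpolation=cv2.INTER_CUBIC))
E
```

```text
(no output)
```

View pics/c1.png

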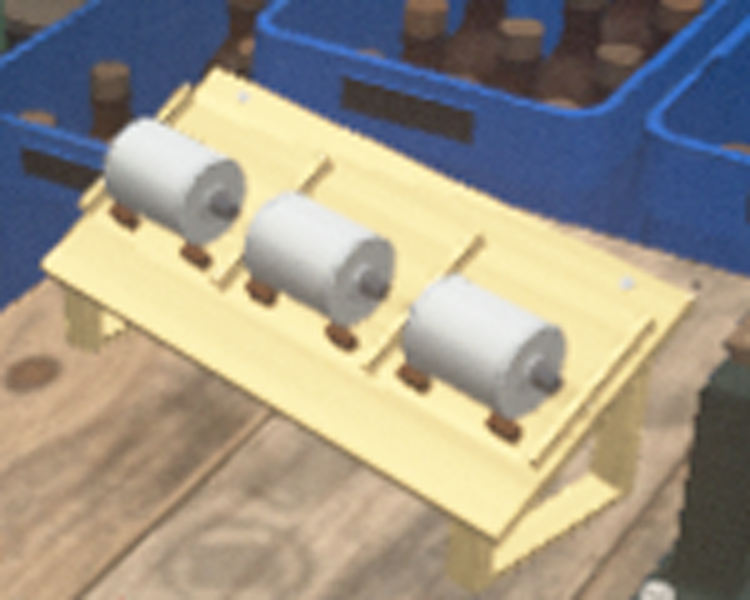

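View pics/c2.png

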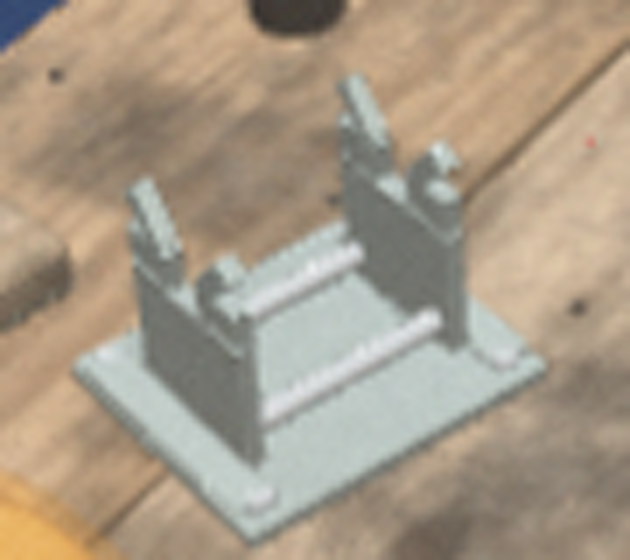

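View pics/c3.png

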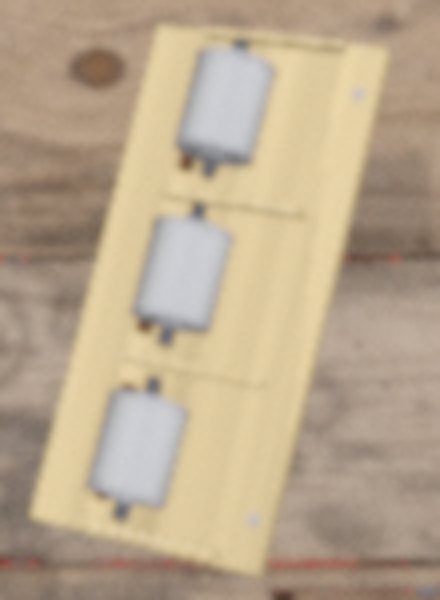

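View pics/c4.png

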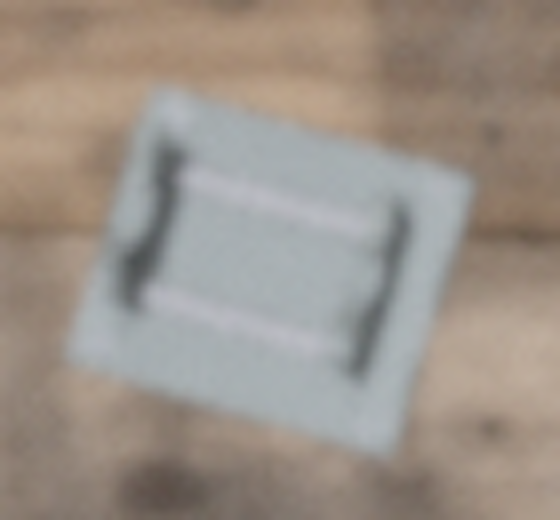

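```bash
cat > fit.py <<'E'
from h import *
from scipy.optimize import least_squares
np.set_printoptions(precision=4,suppress=True)
def up(l,s,o): return [((u+.5)/s-.5+o[0],(v+.5)/s-.5+o[1]) for u,v in l]
def T(p,P):
    c,s=np.cos(p[2]),np.sin(p[2]); P=np.array(P,float)
    return np.c_[p[0]+c*P[:,0]-s*P[:,1],p[1]+s*P[:,0]+c*P[:,1],P[:,2]]
# drums/rack
t=up([(160,27),(388,50),(262,574),(32,518),(226,105),(183,272),(138,447),(240,44),(208,170),(198,208),(167,340),(154,382),(121,515)],4,(350,130))
h=lambda x:.080+x*np.tan(np.pi/6)
def rackP(d): 
    b=[(-d,.161,h(-d)),(d,.161,h(d)),(d,-.161,h(d)),(-d,-.161,h(-d))]
    return b,[(-.012,.104,.1008),(-.012,0,.1008),(-.012,-.104,.1008)]
s=up([(45,268),(213,72),(695,297),(497,540)],5,(290,100))
sd=up([(235,203),(383,284),(555,378)],5,(290,100))
ax=[(-.012,y+e,.1008) for y in (.104,0,-.104) for e in (.044,-.044)]
def res(p,full=False):
    b,dr=rackP(p[3])
    r=[proj('top0',T(p,b+dr+ax))-np.array(t),
       proj('scene0',T(p,b))-np.array(s),
       proj('scene0',T(p,[(-.012,y-.044,.1008) for y in(.104,0,-.104)]))-np.array(sd)]
    return np.vstack(r) if full else np.vstack(r).ravel()
o=least_squares(res,[.4,-.12,-1.8,.06],x_scale=[.1,.1,.1,.01],loss='soft_l1')
print('rack',o.x,np.degrees(o.x[2]));print(res(o.x,True))
print(T(o.x,rackP(.065)[1]))
# per-drum from top centre
for q in t[4:7]: print('drum top',onz('top0',q,.1008))
# stand
st=up([(155,88),(473,182),(395,455),(70,360)],8,(235,165))
ss=up([(75,365),(255,535),(545,365)],7,(230,200))
def res2(p,full=False):
    B=[(.0475,.055,.008),(.0475,-.055,.008),(-.0475,-.055,.008),(-.0475,.055,.008)]
    r=[proj('top0',T(p,B))-np.array(st),proj('scene0',T(p,[B[0],B[3],B[2]]))-np.array(ss)]
    return np.vstack(r) if full else np.vstack(r).ravel()
for y0 in (-.2,):
  o2=least_squares(res2,[.4,.15,y0],x_scale=.1); print('stand',o2.x,np.degrees(o2.x[2]));print(res2(o2.x,True))
E
python3 fit.py
```

```text
rack [ 0.5399 -0.1457 -1.8288  0.0641] -104.7841834156768
[[-1.6005 -0.6499]
 [-1.9434 -0.9733]
 [-2.5111  0.1381]
 [-1.3028 -0.2619]
 [ 0.5149  1.3707]
 [ 0.8472  1.0549]
 [ 1.465  -0.3844]
 [ 1.3599 -0.6542]
 [ 0.633   2.546 ]
 [ 1.5303 -0.5798]
 [ 0.3756  1.8464]
 [ 1.99   -2.1445]
 [ 1.1499  0.7894]
 [-2.1499  0.4639]
 [-0.632   0.1549]
 [-1.526   1.046 ]
 [-1.2731  0.6864]
 [ 0.3517  1.8869]
 [ 0.8363  1.6021]
 [ 0.206   0.696 ]]
[[ 0.6435 -0.1607  0.1008]
 [ 0.5429 -0.1341  0.1008]
 [ 0.4424 -0.1076  0.1008]]
drum top [ 0.6469 -0.1595  0.1008]
drum top [ 0.5455 -0.1321  0.1008]
drum top [ 0.4415 -0.1041  0.1008]
stand [ 0.5544  0.1798 -0.2775] -15.899743092587062
[[-0.1757 -0.3168]
 [ 0.7283 -0.4424]
 [-0.0439  0.636 ]
 [-0.3995  0.6726]
 [-0.7347 -0.3227]
 [-0.3924  0.3472]
 [ 0.7084 -0.5202]]
```

```bash
cat > go.py <<'E'
from h import *
import sys
np.set_printoptions(precision=4,suppress=True)
def plan(pos,jaw):  # jaw: world angle (deg) of tool y, mod 180
    o=robot.get_obs(); M=R.from_euler('xyz',o['ee_rot']).as_matrix()
    d=M.T@(np.array(pos)-o['tool_pos'])
    y=M[:,1]; cur=np.degrees(np.arctan2(y[1],y[0]))
    # roll + about tool x (down) -> jaw angle decreases
    dr=-(jaw-cur)
    c=[(dr+180)%360-180,]; c.append(c[0]+180 if c[0]<0 else c[0]-180)
    print('t',o['time'],'tcp',o['tool_pos'],'tool x',M[:,0],'y ang',cur,'q6',o['joint_positions'][5],'q1',o['joint_positions'][0])
    print('shift',d,'roll opts rad',np.radians(c),'rows',np.abs(c)/7.16, 'w',o['width'],'F',o['wrist_force'])
plan([float(a) for a in sys.argv[1:4]],float(sys.argv[4]))
E
python3 go.py .53 -.13 .30 -104.8
```

```text
t 0.15 tcp [ 0.2459 -0.4915  0.2046] tool x [-0.0006  0.0016 -1.    ] y ang -63.42611903736226 q6 -0.10307894018804352 q1 -1.2100730594138818
shift [-0.095  -0.1964 -0.4158] roll opts rad [ 0.7221 -2.4195] rows [ 5.7785 19.3612] w 0.09392195428714581 F [-0.036  -0.752   0.0764]
```

Emit:
send_rows --pt "1 -0.04 0 0 0.1" --pt "1 -0.08 0 -0.01 0.2" --pt "1 -0.095 -0.015 -0.045 0.3" --pt "1 -0.095 -0.03 -0.082 0.4" --pt "1 -0.095 -0.045 -0.12 0.5"

```text
time: 0.57
tool_pos: [0.3339, -0.3978, 0.3022]
ee_rot: [2.223, 1.567, -0.962]
wrist_force: [0.9, -0.6, -0.5]
width: 0.0941
```

```bash
python3 go.py .53 -.13 .30 -104.8
```

```text
t 0.5667 tcp [ 0.3339 -0.3978  0.3022] tool x [ 0.002  -0.0029 -1.    ] y ang -92.4866754135509 q6 0.6325421718696806 q1 -0.9816729541058719
shift [ 0.0018 -0.276  -0.1843] roll opts rad [ 0.2149 -2.9267] rows [ 1.7197 23.4199] w 0.09413695005071931 F [ 0.9495 -0.5507 -0.5208]
```

Emit:
send_rows --pt "1 0 -0.034 -0.022 0.05" --pt "1 0 -0.068 -0.045 0.1" --pt "1 0 -0.102 -0.068 0.15" --pt "1 0 -0.136 -0.09 0.2" --pt "1 0 -0.17 -0.113 0.21"

```text
time: 0.98
tool_pos: [0.4529, -0.2303, 0.3003]
ee_rot: [0.3, 1.571, -3.089]
wrist_force: [0.7, -0.8, 0.5]
width: 0.0942
```

```bash
python3 go.py .53 -.13 .30 -104.8
```

```text
t 0.9833 tcp [ 0.4529 -0.2303  0.3003] tool x [-0.0002 -0.     -1.    ] y ang -104.22330812756314 q6 1.2370635487564752 q1 -0.5819375269183279
shift [ 0.0003 -0.1162 -0.0501] roll opts rad [ 0.0101 -3.1315] rows [ 0.0805 25.0591] w 0.09416500050623662 F [ 0.7084 -0.8336  0.5324]
```

Emit:
send_rows --pt "1 0 -0.036 -0.016 0.01" --pt "1 0 -0.072 -0.032 0.01" --pt "1 0 -0.115 -0.05 0.01" --pt "1 0 -0.115 -0.05 0.01" --pt "1 0 -0.115 -0.05 0.01"

```text
time: 1.4
tool_pos: [0.5297, -0.1307, 0.2995]
ee_rot: [-0.074, 1.569, 2.816]
wrist_force: [-0.1, -0.3, 0.6]
width: 0.0942
```

```bash
python3 go.py .543 -.133 .30 -104.8; python3 -c "
from h import *
s=snap('wrist','w1'); print(s['world_from_camera'])"
```

```text
t 1.4 tcp [ 0.5297 -0.1307  0.2995] tool x [-0.0017  0.0006 -1.    ] y ang -104.41638813454453 q6 1.4766036382869243 q1 -0.34579515636745556
shift [-0.0005 -0.0011 -0.0135] roll opts rad [ 0.0067 -3.1349] rows [ 0.0536 25.0861] w 0.09423293003841061 F [-0.0915 -0.3415  0.6004]
[[-2.48512774e-01 -9.36291980e-01 -2.48190911e-01  6.01187536e-01]
 [-9.68628351e-01  2.40406758e-01  6.29579839e-02 -1.48218083e-01]
 [ 7.19716943e-04  2.56050617e-01 -9.66663108e-01  4.78290752e-01]
 [ 0.00000000e+00  0.00000000e+00  0.00000000e+00  1.00000000e+00]]
```

View pics/w1.png

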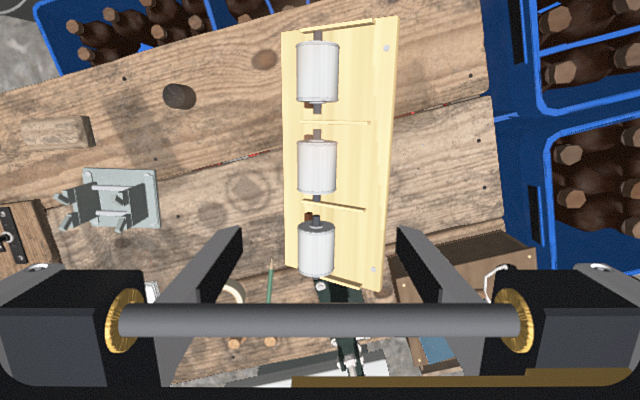

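```bash
python3 - <<'E'
import cv2
s=cv2.imread('pics/w1.png')
cv2.imwrite('pics/c5.png',cv2.resize(s[10:160,270:410],None,fx=4,fy=4,interpolation=cv2.INTER_CUBIC))
cv2.imwrite('pics/c6.png',cv2.resize(s[150:300,270:410],None,fx=4,fy=4,interpolation=cv2.INTER_CUBIC))
cv2.imwrite('pics/c7.png',cv2.resize(s[160:235,45:170],None,fx=6,fy=6,interpolation=cv2.INTER_CUBIC))
E
```

```text
(no output)
```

View pics/c5.png

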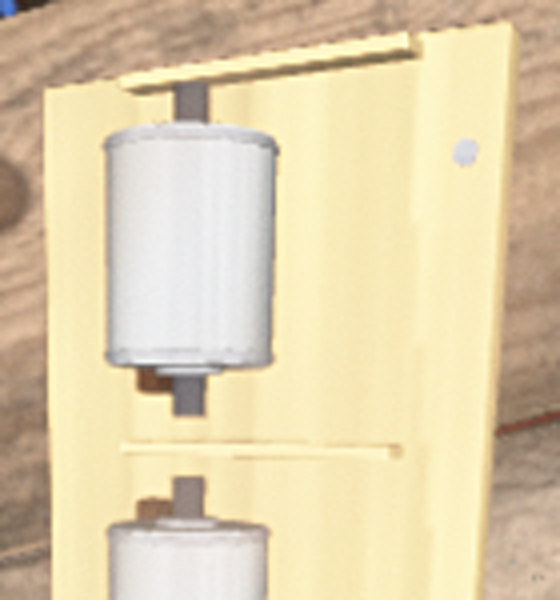

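View pics/c6.png

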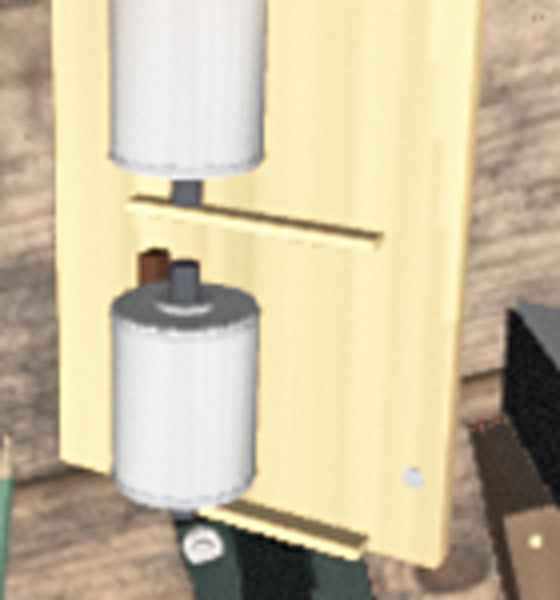

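View pics/c7.png

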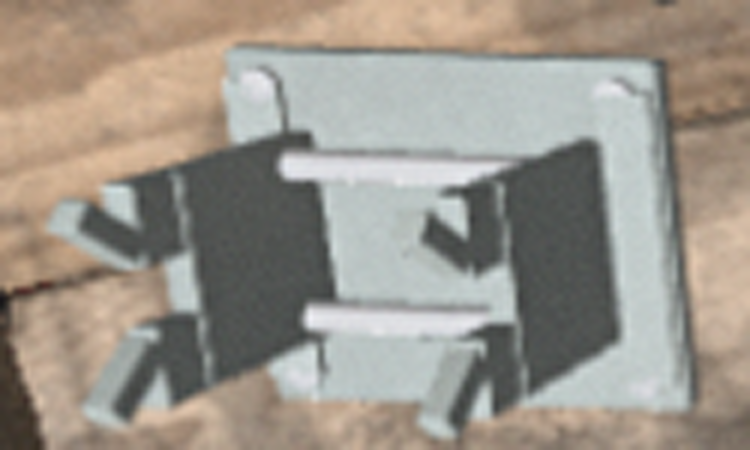

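```bash
cat > fit2.py <<'E'
from fit import *
print('-----')
A=lambda u,v:((u+.5)/4-.5+270,(v+.5)/4-.5+10)
B=lambda u,v:((u+.5)/4-.5+270,(v+.5)/4-.5+150)
C=lambda u,v:((u+.5)/6-.5+45,(v+.5)/6-.5+160)
for n,q,z in [('d1 mid',A(190.5,245),.1008),('d2mid',B(187.5,100),.1008),('d3mid',B(185,400),.1008),('d1 tip-',A(190,413),.1008),('d2 tip+',A(188,478),.1008),('d3 tip+',B(186,263),.1058)]:
    P=onz('w1',q,z); c,s=np.cos(o.x[2]),np.sin(o.x[2]); r=P[:2]-o.x[:2]
    print(n,P,'rack',c*r[0]+s*r[1],-s*r[0]+c*r[1])
# stand with base corners top z .008, in w1
sw=[C(230,48),C(660,62),C(690,408)]
def res3(p,full=False):
    Bc=[(.0475,.055,.008),(.0475,-.055,.008),(-.0475,-.055,.008)]
    r=np.vstack([res2(p,True),proj('w1',T(p,Bc))-np.array(sw)]); return r if full else r.ravel()
o3=least_squares(res3,o2.x,x_scale=.1); print('stand',o3.x,np.degrees(o3.x[2]));print(res3(o3.x,True)[-3:])
o4=least_squares(lambda p:res3(p,True)[-3:].ravel(),o2.x,x_scale=.1); print('stand w only',o4.x,np.degrees(o4.x[2]))
print('seat', (np.array(proj('w1',T(o3.x,[(0,.041,.055),(0,-.041,.055),(.0,.034,.069),(.02,.041,.084),(-.02,.041,.084),(.02,-.034,.084),(-.02,-.034,.084)]))-[45,160])*6)
# board corners w1
bc=[A(45,90),A(512,25),B(440,565),B(60,460)]
bw=lambda d:[(-d,.161,h(-d)),(d,.161,h(d)),(d,-.161,h(d)),(-d,-.161,h(-d))]
for q,b in zip(bc,bw(.065)):
    P=onz('w1',q,b[2]); r=P[:2]-o.x[:2]; print('corner',c*r[0]+s*r[1],-s*r[0]+c*r[1],'exp',b)
E
python3 fit2.py | sed -n '/-----/,$p'
```

```text
File "fit2.py", line 16
    print('seat', (np.array(proj('w1',T(o3.x,[(0,.041,.055),(0,-.041,.055),(.0,.034,.069),(.02,.041,.084),(-.02,.041,.084),(.02,-.034,.084),(-.02,-.034,.084)]))-[45,160])*6)
         ^
SyntaxError: '(' was never closed
```

```bash
sed -i "s/-\[45,160\])\*6)/)-[45,160])*6)/" fit2.py
python3 fit2.py | sed -n '/-----/,$p'
```

```text
-----
d1 mid [ 0.6473 -0.1586  0.1008] rack -0.014991881586215595 0.10719062924093092
d2mid [ 0.5326 -0.1281  0.1008] rack -0.015236403973781603 -0.011497207251395476
d3mid [ 0.4368 -0.1024  0.1008] rack -0.01555191465304339 -0.11074218710004244
d1 tip- [ 0.6031 -0.147   0.1008] rack -0.014877831533945193 0.06143873832093331
d2 tip+ [ 0.5853 -0.1418  0.1008] rack -0.015363971638428836 0.042929745190058106
d3 tip+ [ 0.4837 -0.1149  0.1058] rack -0.015417854476046622 -0.06219017328493331
stand [ 0.5544  0.1796 -0.2835] -16.24301288629033
[[-0.9252 -0.2398]
 [-0.2199 -0.3238]
 [ 0.8366  0.8486]]
stand w only [ 0.5545  0.1794 -0.2888] -16.54498859298061
seat [[168.5889 278.4337]
 [516.3798 289.2667]
 [152.9871 296.8128]
 [ 53.0057 228.2792]
 [ 85.8973 401.1455]
 [396.478  238.979 ]
 [421.0772 411.6336]]
corner -0.061511713677720486 0.16009687218527666 exp (-0.065, 0.161, np.float64(0.042472232502674324))
corner 0.06796631245731434 0.1590819032023358 exp (0.065, 0.161, np.float64(0.11752776749732569))
corner 0.06731242614565326 -0.16047412902319783 exp (0.065, -0.161, np.float64(0.11752776749732569))
corner -0.06346967467442263 -0.16221066822481534 exp (-0.065, -0.161, np.float64(0.042472232502674324))
```

```bash
python3 go.py .5428 -.1306 .16 -104.9
```

```text
t 1.45 tcp [ 0.5289 -0.1323  0.2998] tool x [-0.0016 -0.0003 -1.    ] y ang -104.56198270595881 q6 1.476196097860493 q1 -0.34849763820296764
shift [ 0.1398 -0.0052 -0.0133] roll opts rad [ 0.0059 -3.1357] rows [ 0.0472 25.0925] w 0.09369507113666854 F [-0.129  -0.2211 -0.4394]
```

Emit:
send_rows --pt "0.277 0.035 -0.004 -0.013 0.006" --pt "0.277 0.07 -0.006 -0.013 0.006" --pt "0.277 0.105 -0.008 -0.013 0.006" --pt "0.277 0.14 -0.008 -0.013 0.006" --pt "0.277 0.14 -0.008 -0.013 0.006"

```text
time: 1.87
tool_pos: [0.5369, -0.1284, 0.1509]
ee_rot: [-0.026, 1.553, 2.85]
wrist_force: [-0.2, -0.7, -1.2]
width: 0.0639
```

Emit:
send_rows --pt "0.277 0 0 0 0" --pt "0.277 0 0 0 0"

```text
time: 2.03
tool_pos: [0.5441, -0.13, 0.1631]
ee_rot: [2.975, 1.567, -0.43]
wrist_force: [-0.2, -0.1, -0.1]
width: 0.0599
```

```bash
python3 go.py .5428 -.1306 .097 -104.9;  python3 -c "
from h import *
s=snap('wrist','w2'); s=snap('scene','s2')
i=cv2.imread('pics/s2.png'); cv2.imwrite('pics/s2c.png',cv2.resize(i[60:220,270:450],None,fx=4,fy=3.75)[:600,:800])"
```

```text
t 2.0333 tcp [ 0.5441 -0.13    0.1631] tool x [ 0.0035 -0.0016 -1.    ] y ang -105.12933229638014 q6 1.499159711520393 q1 -0.33568125374221913
shift [0.0661 0.0009 0.0014] roll opts rad [-0.004   3.1376] rows [ 0.032  25.1076] w 0.059899547345660234 F [-0.2315 -0.1397 -0.0807]
```

View pics/w2.png

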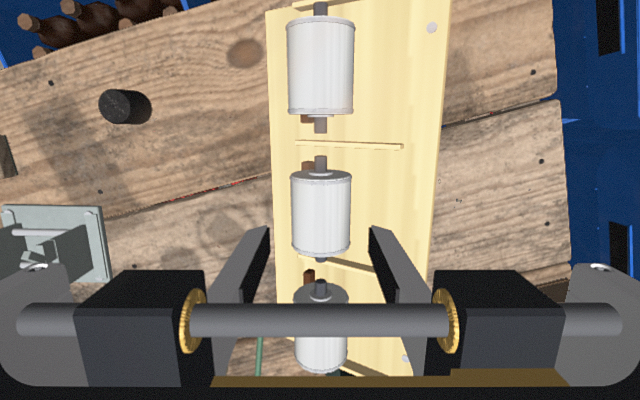

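View pics/s2c.png

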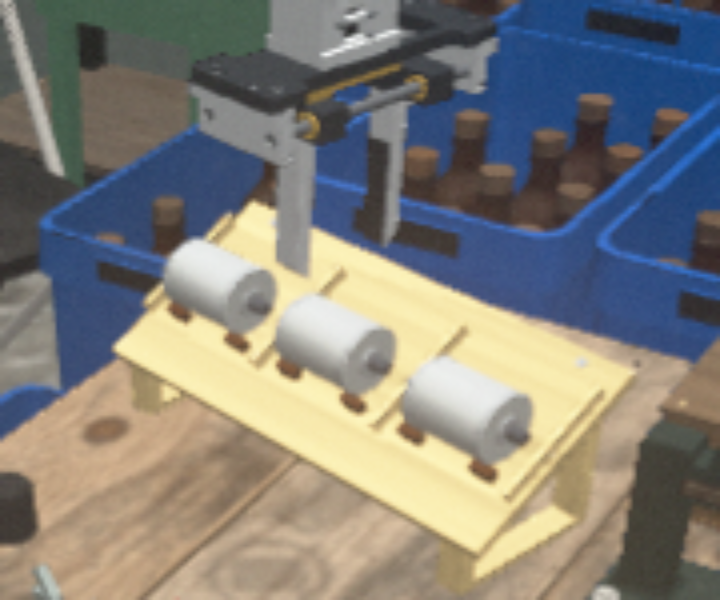

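```bash
python3 -c "
from h import *
u=np.array([-.256,-.967,0]);c=np.array([.5441,-.130,.163])
P=[c+u*.03,c-u*.03,[.5428,-.1306,.1008]]
print(proj('w2',P)); print((proj('s2',P)-[270,60])*[4,3.75])
for q in [(320.5,213),(321,68),(321,330)]: print(onz('w2',q,.1008))
for q in [(320.5,155),(320,133),(320.5,282)]: print('tip',onz('w2',q,.104))
"
```

```text
[[368.81489874 238.52869667]
 [270.75937102 239.02891444]
 [320.56956102 210.77639237]]
[[369.82796774 243.73085565]
 [298.65169695 273.92186289]
 [332.92463377 343.79498204]]
[ 0.54100548 -0.13006031  0.1008    ]
[ 0.64640936 -0.15872933  0.1008    ]
[ 0.43500265 -0.10207017  0.1008    ]
tip [ 0.58647246 -0.14224302  0.104     ]
tip [ 0.60239528 -0.14613141  0.104     ]
tip [ 0.48304334 -0.11447893  0.104     ]
```

Emit:
send_rows --pt "0.277 0.015 -0.003 0.001 0" --pt "0.277 0.035 -0.003 0.001 0" --pt "0.277 0.05 -0.003 0.001 0" --pt "0.277 0.05 -0.003 0.001 0" --pt "0.277 0.05 -0.003 0.001 0"

```text
time: 2.55
tool_pos: [0.5441, -0.1257, 0.1122]
ee_rot: [3.004, 1.568, -0.4]
wrist_force: [0.8, -0.3, 0.3]
width: 0.0601
```

```bash
python3 go.py .5428 -.1306 .097 -104.9; python3 -c "
from h import *
s=snap('wrist','w3')"; python3 go.py .5428 -.1306 .097 -104.9
```

```text
t 2.55 tcp [ 0.5441 -0.1257  0.1122] tool x [ 0.0021 -0.0009 -1.    ] y ang -105.02863622252787 q6 1.504644832793408 q1 -0.3284617390483359
shift [ 0.0152  0.0051 -0.    ] roll opts rad [-0.0022  3.1393] rows [ 0.018  25.1217] w 0.06013334072235729 F [ 0.8267 -0.3068  0.2869]
t 2.6 tcp [ 0.5446 -0.1258  0.113 ] tool x [ 0.0037 -0.0014 -1.    ] y ang -105.02852097150864 q6 1.504680897903965 q1 -0.32842091819896174
shift [0.016  0.0051 0.0006] roll opts rad [-0.0022  3.1393] rows [ 0.0179 25.1217] w 0.05982601497542136 F [-0.0226 -0.7531  0.4519]
```

View pics/w3.png

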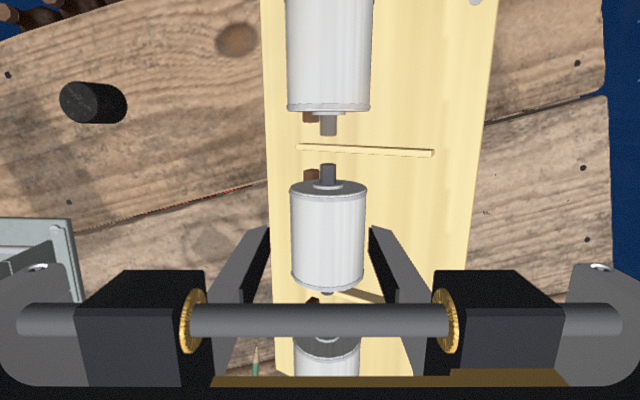

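Emit:
send_rows --pt "0.277 0.005 0.0015 0 0" --pt "0.277 0.01 0.0015 0 0" --pt "0.277 0.0155 0.0015 0 0" --pt "0.277 0.0155 0.0015 0 0"

```text
time: 2.93
tool_pos: [0.5422, -0.1266, 0.0938]
ee_rot: [-0.019, 1.569, 2.861]
wrist_force: [-0.3, 0.3, 0.3]
width: 0.06
```

```bash
python3 go.py .5428 -.1306 .097 -104.9
```

```text
t 2.9333 tcp [ 0.5422 -0.1266  0.0938] tool x [-0.0018  0.0005 -1.    ] y ang -105.0287124136377 q6 1.5020148334957195 q1 -0.3310918211672983
shift [-0.0032  0.0037 -0.0016] roll opts rad [-0.0022  3.1393] rows [ 0.018  25.1217] w 0.060036105665719826 F [-0.3432  0.322   0.2631]
```

Emit:
send_rows --pt "0.1 -0.001 0.0025 0 0" --pt "0.02 -0.001 0.0035 0 0" --pt "-0.2 -0.001 0.0035 0 0" --pt "-0.2 -0.001 0.0035 0 0" --pt "-0.2 -0.001 0.0035 0 0"

```text
time: 3.35
tool_pos: [0.5421, -0.1305, 0.0963]
ee_rot: [2.32, 1.57, -1.084]
wrist_force: [-0.4, -0.9, -0.3]
width: 0.0465
```

Emit:
send_rows --pt "-0.2 -0.008 0 0 0" --pt "-0.2 -0.016 0 0 0" --pt "-0.2 -0.025 0 0 0" --pt "-0.2 -0.025 0 0 0" --pt "-0.2 -0.025 0 0 0"

```text
time: 3.77
tool_pos: [0.5427, -0.1302, 0.1224]
ee_rot: [3.088, 1.568, -0.316]
wrist_force: [-0.3, -0.5, -2.6]
width: 0.0464
```

Emit:
send_rows --pt "-0.2 0 0 0 0" --pt "-0.2 0 0 0 0"

```text
time: 3.93
tool_pos: [0.5417, -0.1299, 0.1205]
ee_rot: [-0.048, 1.57, 2.831]
wrist_force: [0.2, -0.4, -1.2]
width: 0.0466
```

Emit:
send_rows --pt "-0.2 0 0 0 0"

```text
time: 4.02
tool_pos: [0.5416, -0.1299, 0.1204]
ee_rot: [-0.021, 1.57, 2.859]
wrist_force: [0.6, 0.4, -0.9]
width: 0.0463
```

Emit:
send_rows --pt "-0.2 0 0 0 0"

```text
time: 4.1
tool_pos: [0.5417, -0.13, 0.1205]
ee_rot: [-0.012, 1.57, 2.867]
wrist_force: [-0.3, -0.0, -1.3]
width: 0.0462
```

```bash
python3 go.py .5428 -.1306 .097 -104.9;python3 -c "
from h import *
s=snap('wrist','w4')
o=robot.get_obs();print(o['wrist_force'],o['wrist_torque'])"
```

```text
t 4.1 tcp [ 0.5417 -0.13    0.1205] tool x [-0.0009  0.0003 -1.    ] y ang -105.0263056599292 q6 1.4958039238772598 q1 -0.3372538870296635
shift [ 0.0235  0.0003 -0.0013] roll opts rad [-0.0022  3.1394] rows [ 0.0176 25.122 ] w 0.04616380787784172 F [-0.3478 -0.0043 -1.2674]
[ 0.16447164  0.40412001 -1.19738932] [0.0472466  0.02843102 0.00211665]
```

View pics/w4.png

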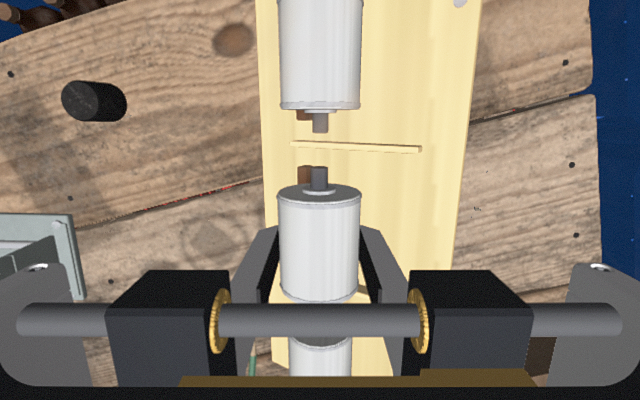

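Emit:
send_rows --pt "-0.2 0.008 0.0 0 0" --pt "-0.2 0.016 0.0 0 0" --pt "-0.2 0.023 0 0 0" --pt "-0.2 0.023 0 0 0" --pt "-0.2 0.023 0 0 0"

```text
time: 4.57
tool_pos: [0.5414, -0.13, 0.097]
ee_rot: [-0.014, 1.569, 2.866]
wrist_force: [-0.1, 1.1, -0.7]
width: 0.0462
```

Emit:
send_rows --pt "0.06 0 0 0 0" --pt "0.12 -0.001 0 0 0" --pt "0.16 -0.002 -0.001 0 0" --pt "0.16 -0.002 -0.001 0 0" --pt "0.16 -0.002 -0.001 0 0"

```text
time: 4.98
tool_pos: [0.5425, -0.1291, 0.1004]
ee_rot: [3.022, 1.57, -0.382]
wrist_force: [-0.6, 0.6, -0.6]
width: 0.0546
```

Emit:
send_rows --pt "0.16 -0.01 0 0 0" --pt "0.2 -0.03 0 0 0" --pt "0.277 -0.05 0 0 0" --pt "0.277 -0.064 0 0 0" --pt "0.277 -0.064 0 0 0"

```text
time: 5.4
tool_pos: [0.5444, -0.1299, 0.169]
ee_rot: [3.062, 1.562, -0.342]
wrist_force: [0.6, -0.1, 0.4]
width: 0.06
```

```bash
python3 go.py .6455 -.1582 .16 -104.9;python3 -c "
from h import *
s=snap('wrist','w5')"; python3 go.py .6455 -.1582 .16 -104.9
```

```text
t 5.4 tcp [ 0.5444 -0.1299  0.169 ] tool x [ 0.008  -0.0029 -1.    ] y ang -105.0238563259048 q6 1.4975821345611113 q1 -0.3354249230347446
shift [ 0.0099  0.0012 -0.1049] roll opts rad [-0.0022  3.1394] rows [ 0.0173 25.1224] w 0.06001084518162341 F [ 0.6332 -0.1072  0.4424]
t 5.45 tcp [ 0.5436 -0.1296  0.1668] tool x [ 0.0051 -0.0019 -1.    ] y ang -105.01972643716569 q6 1.4975500822198944 q1 -0.33538427221108474
shift [ 0.0074  0.0012 -0.1058] roll opts rad [-0.0021  3.1395] rows [ 0.0167 25.1229] w 0.059913152589531546 F [ 0.3679  0.1126 -0.5432]
```

View pics/w5.png

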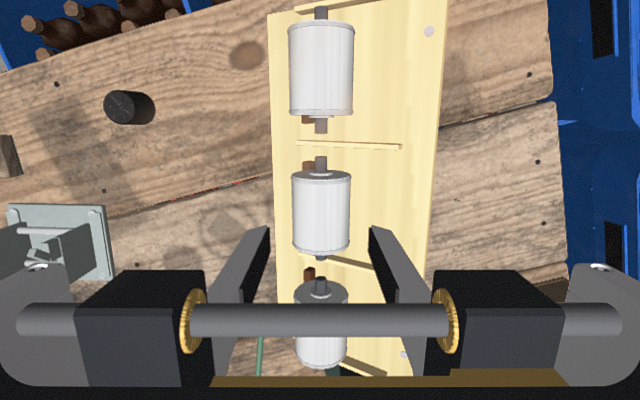

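Emit:
send_rows --pt "0.277 0 -0.001 -0.035 0" --pt "0.277 0 -0.002 -0.07 0" --pt "0.277 0 -0.003 -0.106 0" --pt "0.277 0.02 -0.003 -0.106 0" --pt "0.277 0.03 -0.003 -0.106 0"

```text
time: 5.87
tool_pos: [0.6454, -0.1537, 0.1294]
ee_rot: [-0.044, 1.565, 2.835]
wrist_force: [-1.5, 0.0, 0.2]
width: 0.0598
```

Emit:
send_rows --pt "0.277 0 0 0 0" --pt "0.277 0 0 0 0" --pt "0.277 0 0 0 0"

```text
time: 6.12
tool_pos: [0.6447, -0.1535, 0.1347]
ee_rot: [2.77, 1.57, -0.634]
wrist_force: [0.0, -0.5, 0.8]
width: 0.06
```

```bash
python3 go.py .6455 -.1582 .097 -104.9;python3 -c "
from h import *
s=snap('wrist','w6')"; python3 go.py .6455 -.1582 .097 -104.9
```

```text
t 6.1167 tcp [ 0.6447 -0.1535  0.1347] tool x [ 0.0004 -0.0003 -1.    ] y ang -105.02352760530711 q6 1.513833375073189 q1 -0.31916934343031333
shift [ 0.0377  0.0043 -0.002 ] roll opts rad [-0.0022  3.1394] rows [ 0.0173 25.1224] w 0.05997764197660573 F [ 0.0257 -0.4932  0.804 ]
t 6.1667 tcp [ 0.645  -0.1536  0.1356] tool x [ 0.0018 -0.0007 -1.    ] y ang -105.02313993548427 q6 1.5138161727541872 q1 -0.3191807120411268
shift [ 0.0386  0.0043 -0.0016] roll opts rad [-0.0021  3.1394] rows [ 0.0172 25.1225] w 0.05982095448400474 F [-0.0911  0.094   0.2096]
```

View pics/w6.png

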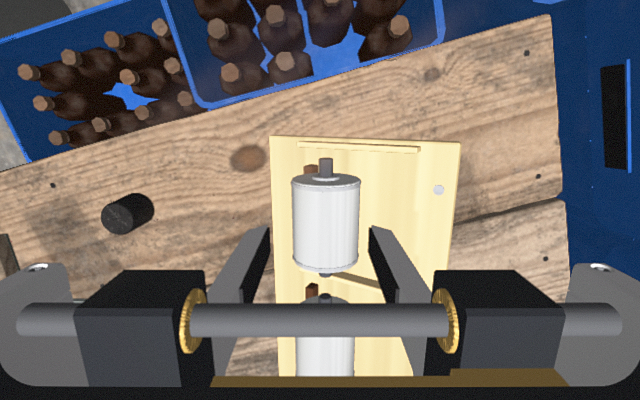

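Emit:
send_rows --pt "0.277 0.015 0.0005 -0.001 0" --pt "0.277 0.028 0.0005 -0.001 0" --pt "0.277 0.038 0.0005 -0.001 0" --pt "0.277 0.038 0.0005 -0.001 0" --pt "0.277 0.038 0.0005 -0.001 0"

```text
time: 6.58
tool_pos: [0.6453, -0.1541, 0.095]
ee_rot: [-0.029, 1.569, 2.851]
wrist_force: [-0.8, 0.3, 1.0]
width: 0.0599
```

```bash
python3 go.py .6455 -.1582 .097 -104.9
```

```text
t 6.5833 tcp [ 0.6453 -0.1541  0.095 ] tool x [-0.0021  0.0006 -1.    ] y ang -105.0213256673448 q6 1.5131322707977262 q1 -0.31983840122671325
shift [-0.002   0.0039 -0.0012] roll opts rad [-0.0021  3.1395] rows [ 0.0169 25.1227] w 0.05990198827791086 F [-0.8051  0.3041  1.0211]
```

Emit:
send_rows --pt "0.1 -0.001 0.0025 0 0" --pt "0.02 -0.001 0.0035 0 0" --pt "-0.2 -0.001 0.0038 0 0" --pt "-0.2 -0.001 0.0038 0 0" --pt "-0.2 -0.001 0.0038 0 0"

```text
time: 7.0
tool_pos: [0.6458, -0.1585, 0.0982]
ee_rot: [2.923, 1.569, -0.481]
wrist_force: [-0.3, 0.4, 2.3]
width: 0.0468
```

Emit:
send_rows --pt "-0.2 -0.008 0 0 0" --pt "-0.2 -0.016 0 0 0" --pt "-0.2 -0.025 0 0 0" --pt "-0.2 -0.025 0 0 0" --pt "-0.2 -0.025 0 0 0"

```text
time: 7.42
tool_pos: [0.6459, -0.1583, 0.1233]
ee_rot: [3.066, 1.568, -0.338]
wrist_force: [0.6, 0.2, -2.8]
width: 0.0462
```

Emit:
send_rows --pt "-0.2 0 0 0 0" --pt "-0.2 0 0 0 0"

```text
time: 7.58
tool_pos: [0.6449, -0.158, 0.1213]
ee_rot: [-0.013, 1.57, 2.866]
wrist_force: [-0.2, 0.0, -2.0]
width: 0.0464
```

Emit:
send_rows --pt "-0.2 0 0 0 0" --pt "-0.2 0 0 0 0"

```text
time: 7.75
tool_pos: [0.6449, -0.158, 0.1213]
ee_rot: [-0.022, 1.57, 2.858]
wrist_force: [-0.8, -0.3, -2.1]
width: 0.0467
```

```bash
python3 go.py .6455 -.1582 .097 -104.9;python3 -c "
from h import *
s=snap('wrist','w7')
o=robot.get_obs();print(o['wrist_force'],o['wrist_torque'])"
```

```text
t 7.75 tcp [ 0.6449 -0.158   0.1213] tool x [-0.0011  0.0003 -1.    ] y ang -105.02325823102227 q6 1.5074128370221083 q1 -0.3255886542302603
shift [ 0.0243  0.     -0.0007] roll opts rad [-0.0022  3.1394] rows [ 0.0172 25.1224] w 0.04665809487678024 F [-0.7879 -0.2621 -2.1017]
[ 0.24391562  0.65036096 -2.25315215] [0.00243344 0.04180803 0.02916452]
```

View pics/w7.png

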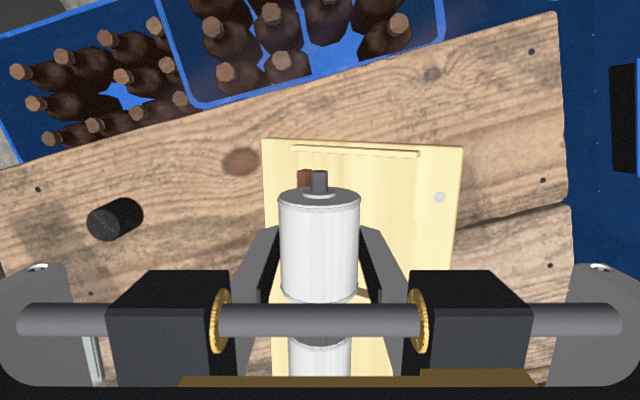

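Emit:
send_rows --pt "-0.2 0.008 0.0 0 0" --pt "-0.2 0.016 0.0 0 0" --pt "-0.2 0.023 0 0 0" --pt "-0.2 0.023 0 0 0" --pt "-0.2 0.023 0 0 0"

```text
time: 8.22
tool_pos: [0.6448, -0.158, 0.0982]
ee_rot: [0.049, 1.57, 2.929]
wrist_force: [0.3, -0.4, -0.9]
width: 0.0465
```

Emit:
send_rows --pt "0.06 0 0 0 0" --pt "0.12 -0.001 0 0 0" --pt "0.16 -0.002 -0.001 0 0" --pt "0.16 -0.002 -0.001 0 0" --pt "0.16 -0.002 -0.001 0 0"

```text
time: 8.63
tool_pos: [0.6457, -0.1571, 0.1013]
ee_rot: [2.991, 1.57, -0.413]
wrist_force: [-0.0, -0.4, 0.7]
width: 0.0548
```

Emit:
send_rows --pt "0.16 -0.01 0 0 0" --pt "0.2 -0.03 0 0 0" --pt "0.277 -0.05 0 0 0" --pt "0.277 -0.064 0 0 0" --pt "0.277 -0.064 0 0 0"

```text
time: 9.05
tool_pos: [0.6476, -0.1578, 0.1707]
ee_rot: [3.073, 1.562, -0.331]
wrist_force: [0.3, 0.6, 0.2]
width: 0.06
```

```bash
python3 -c "
from h import *
s=snap('wrist','w8')"; python3 go.py .4412 -.1037 .16 -104.9
```

```text
t 9.1 tcp [ 0.6468 -0.1576  0.1683] tool x [ 0.0056 -0.0019 -1.    ] y ang -105.02448394820811 q6 1.5089569801425473 q1 -0.32405969429094517
shift [0.0071 0.0013 0.2126] roll opts rad [-0.0022  3.1394] rows [ 0.0174 25.1223] w 0.060023629236008916 F [-0.9884 -0.8112  0.0493]
```

View pics/w8.png

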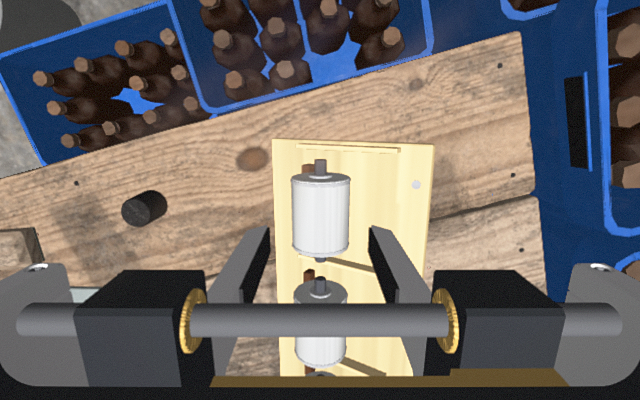

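Emit:
send_rows --pt "0.277 0 0 0.04 0" --pt "0.277 0 -0.001 0.08 0" --pt "0.277 0 -0.002 0.12 0" --pt "0.277 0 -0.003 0.16 0" --pt "0.277 0 -0.003 0.2 0"

```text
time: 9.52
tool_pos: [0.4505, -0.1015, 0.1631]
ee_rot: [-0.083, 1.568, 2.796]
wrist_force: [-0.5, 0.2, 1.7]
width: 0.06
```

Emit:
send_rows --pt "0.277 0.01 0 0.0125 0" --pt "0.277 0.03 0 0.0125 0" --pt "0.277 0.03 0 0.0125 0" --pt "0.277 0.03 0 0.0125 0"

```text
time: 9.85
tool_pos: [0.4396, -0.0987, 0.1334]
ee_rot: [-0.059, 1.567, 2.82]
wrist_force: [-0.3, 0.1, -0.1]
width: 0.0601
```

```bash
python3 -c "
from h import *
s=snap('wrist','w9')"; python3 go.py .4417 -.1037 .097 -104.9
```

```text
t 9.9 tcp [ 0.4408 -0.0991  0.1345] tool x [-0.0014  0.0004 -1.    ] y ang -105.02230392561867 q6 1.4863477520084993 q1 -0.3466389348611225
shift [ 0.0375  0.0042 -0.0022] roll opts rad [-0.0021  3.1395] rows [ 0.0171 25.1226] w 0.060155105898262236 F [ 0.4174 -0.5039 -0.2042]
```

View pics/w9.png

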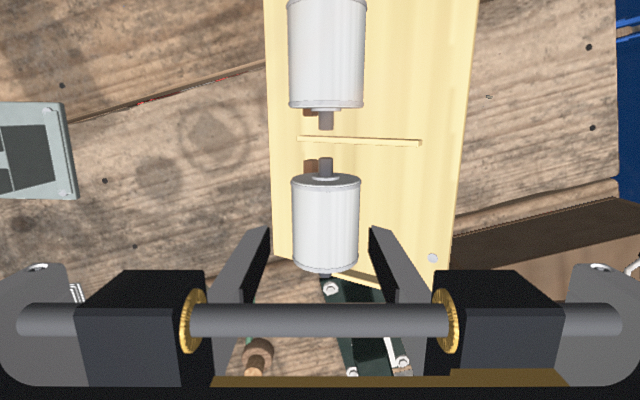

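Emit:
send_rows --pt "0.277 0.015 0.0005 -0.001 0" --pt "0.277 0.028 0.0005 -0.001 0" --pt "0.277 0.037 0.0005 -0.001 0" --pt "0.277 0.037 0.0005 -0.001 0" --pt "0.277 0.037 0.0005 -0.001 0"

```text
time: 10.32
tool_pos: [0.4421, -0.1, 0.0979]
ee_rot: [0.001, 1.57, 2.88]
wrist_force: [-0.1, -0.1, -0.2]
width: 0.0603
```

```bash
python3 go.py .4417 -.1037 .097 -104.9; python3 -c "
from h import *
print(onz('w9',(326,159),.104), onz('w9',(325,130),.102))"
```

```text
t 10.3167 tcp [ 0.4421 -0.1     0.0979] tool x [-0.0007  0.0002 -1.    ] y ang -105.02056996773855 q6 1.4854149517930981 q1 -0.34754660255744446
shift [ 0.0009  0.0037 -0.0006] roll opts rad [-0.0021  3.1395] rows [ 0.0168 25.1228] w 0.06027932511471688 F [-0.1257 -0.1286 -0.2388]
[ 0.4818441  -0.11431227  0.104     ] [ 0.50018564 -0.11848032  0.102     ]
```

Emit:
send_rows --pt "0.1 0.001 0.0025 0 0" --pt "0.02 0.001 0.0035 0 0" --pt "-0.2 0.001 0.0037 0 0" --pt "-0.2 0.001 0.0037 0 0" --pt "-0.2 0.001 0.0037 0 0"

```text
time: 10.73
tool_pos: [0.4415, -0.1038, 0.0978]
ee_rot: [2.923, 1.569, -0.481]
wrist_force: [0.3, 0.1, 1.7]
width: 0.0465
```

Emit:
send_rows --pt "-0.2 -0.008 0 0 0" --pt "-0.2 -0.016 0 0 0" --pt "-0.2 -0.025 0 0 0" --pt "-0.2 -0.025 0 0 0" --pt "-0.2 -0.025 0 0 0"

```text
time: 11.15
tool_pos: [0.4413, -0.1036, 0.1227]
ee_rot: [3.023, 1.569, -0.381]
wrist_force: [-0.3, -0.4, -5.0]
width: 0.0463
```

Emit:
send_rows --pt "-0.2 0 0 0 0" --pt "-0.2 0 0 0 0"

```text
time: 11.32
tool_pos: [0.4405, -0.1033, 0.1214]
ee_rot: [-0.022, 1.57, 2.858]
wrist_force: [-0.5, 0.4, -5.0]
width: 0.0468
```

Emit:
send_rows --pt "-0.2 0 0 0 0" --pt "-0.2 0 0 0 0"

```text
time: 11.48
tool_pos: [0.4406, -0.1033, 0.1215]
ee_rot: [-0.032, 1.57, 2.847]
wrist_force: [-0.8, 0.8, -4.3]
width: 0.046
```

```bash
python3 -c "
from h import *
s=snap('wrist','w10')
o=robot.get_obs();print(o['wrist_force'],o['wrist_torque'])";python3 go.py .4412 -.1037 .26 -104.9
```

```text
[ 1.56715283 -0.11552955 -4.69756194] [ 0.04851339 -0.0211946   0.01820299]
t 11.5333 tcp [ 0.4407 -0.1034  0.1216] tool x [-0.0007  0.0002 -1.    ] y ang -105.02704853182952 q6 1.4772628649824922 q1 -0.35581050062839104
shift [-0.1384  0.0001 -0.0005] roll opts rad [-0.0022  3.1394] rows [ 0.0177 25.1219] w 0.04616884694636245 F [ 1.5672 -0.1155 -4.6976]
```

View pics/w10.png

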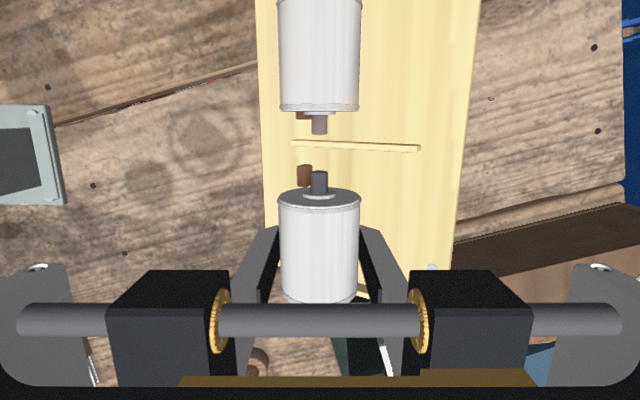

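Emit:
send_rows --pt "-0.2 -0.03 0 0 0" --pt "-0.2 -0.065 0 0 0" --pt "-0.2 -0.1 0 0 0" --pt "-0.2 -0.138 0 0 0" --pt "-0.2 -0.138 0 0 0"

```text
time: 11.95
tool_pos: [0.4441, -0.1046, 0.2691]
ee_rot: [3.047, 1.555, -0.357]
wrist_force: [4.8, -0.7, -3.9]
width: 0.0465
```

```bash
python3 -c "
from h import *
print(onz('w10',(320,172.5),.1295), np.array([.4407,-.1034])+.044*np.array([.967,-.257]))";python3 go.py .5545 .1796 .26 -16.3
```

```text
[ 0.48166603 -0.11439013  0.1295    ] [ 0.483248 -0.114708]
t 11.95 tcp [ 0.4441 -0.1046  0.2691] tool x [ 0.0152 -0.0057 -0.9999] y ang -105.01946996069901 q6 1.4772313107425346 q1 -0.3556879163785571
shift [ 0.0091 -0.3031 -0.0328] roll opts rad [-1.5484  1.5931] rows [12.391  12.7487] w 0.04650570866825194 F [ 4.7525 -0.7044 -3.8918]
```

Emit:
send_rows --pt "-0.2 0 -0.025 -0.002 -0.1" --pt "-0.2 0 -0.05 -0.005 -0.21" --pt "-0.2 0 -0.075 -0.008 -0.32" --pt "-0.2 0 -0.1 -0.01 -0.43" --pt "-0.2 0 -0.125 -0.013 -0.54"

```text
time: 12.37
tool_pos: [0.4858, 0.015, 0.2588]
ee_rot: [-0.304, 1.569, 3.12]
wrist_force: [0.1, -0.2, -3.8]
width: 0.0462
```

```bash
python3 go.py .5545 .1796 .26 -16.3
```

```text
t 12.3667 tcp [0.4858 0.015  0.2588] tool x [-0.0014  0.     -1.    ] y ang -73.78541477851815 q6 1.202039590438642 q1 -0.08573927040934043
shift [-0.0013 -0.1388 -0.1119] roll opts rad [-1.0033  2.1383] rows [ 8.0287 17.111 ] w 0.04621823636650018 F [ 0.127  -0.204  -3.8182]
```

Emit:
send_rows --pt "-0.2 0 -0.02 -0.016 -0.12" --pt "-0.2 0 -0.04 -0.032 -0.24" --pt "-0.2 0 -0.06 -0.048 -0.36" --pt "-0.2 0 -0.08 -0.064 -0.48" --pt "-0.2 0 -0.1 -0.08 -0.6"

```text
time: 12.78
tool_pos: [0.5354, 0.1332, 0.2585]
ee_rot: [-0.634, 1.569, -2.892]
wrist_force: [-0.3, -0.3, -4.3]
width: 0.0468
```

```bash
python3 go.py .5545 .1796 .26 -16.3
```

```text
t 12.7833 tcp [0.5354 0.1332 0.2585] tool x [-0.0017 -0.0004 -1.    ] y ang -39.35940154955362 q6 0.8281501357133528 q1 0.1412421164901837
shift [-0.0016 -0.0147 -0.0479] roll opts rad [-0.4025  2.7391] rows [ 3.2206 21.9191] w 0.04677083532149787 F [-0.3413 -0.3097 -4.2919]
```

Emit:
send_rows --pt "-0.2 0 -0.005 -0.016 -0.1" --pt "-0.2 0 -0.01 -0.032 -0.2" --pt "-0.2 0 -0.0147 -0.048 -0.3" --pt "-0.2 0 -0.0147 -0.048 -0.4025" --pt "-0.2 0 -0.0147 -0.048 -0.4025"

```text
time: 13.2
tool_pos: [0.5545, 0.1792, 0.2579]
ee_rot: [-1.02, 1.568, -2.878]
wrist_force: [0.5, 0.1, -4.3]
width: 0.0461
```

Emit:
send_rows --pt "-0.2 0 0 0 0" --pt "-0.2 0 0 0 0"

```text
time: 13.37
tool_pos: [0.5545, 0.1779, 0.2593]
ee_rot: [-0.757, 1.57, -2.621]
wrist_force: [0.1, 0.3, -4.0]
width: 0.0465
```

```bash
python3 -c "
from h import *
s=snap('wrist','w11'); s=snap('scene','s11')
i=cv2.imread('pics/s11.png'); cv2.imwrite('pics/s11c.png',cv2.resize(i[100:290,200:350],None,fx=4,fy=3.1))
cv2.imwrite('pics/s11c.png',cv2.resize(i[90:290,170:370],None,fx=3,fy=3))"; python3 go.py .5545 .1796 .26 -16.3
```

```text
t 13.4667 tcp [0.5546 0.1778 0.2598] tool x [-0.0001 -0.0003 -1.    ] y ang -16.76427133854979 q6 0.5055548317325653 q1 0.2130166638306219
shift [-0.0002 -0.0006 -0.0017] roll opts rad [-0.0081  3.1335] rows [ 0.0648 25.0748] w 0.04651359236722975 F [ 0.4492  0.5378 -4.173 ]
```

View pics/w11.png

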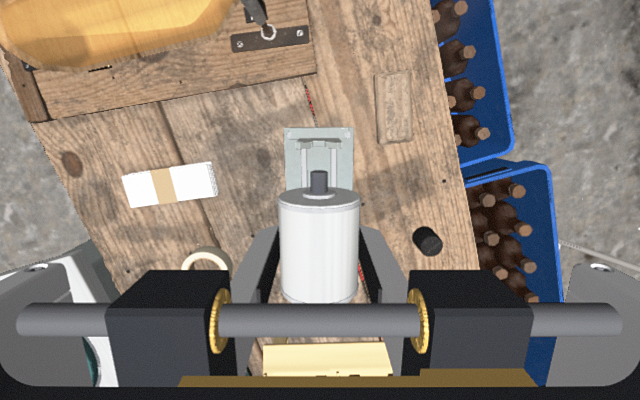

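View pics/s11c.png

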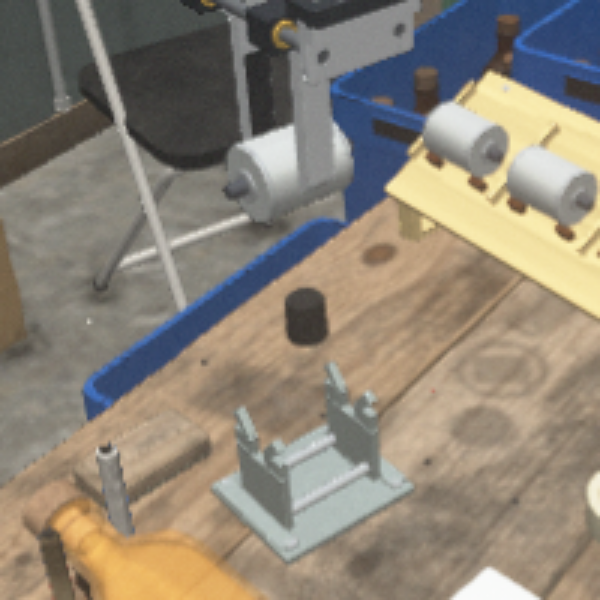

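```bash
python3 -c "
import cv2
i=cv2.imread('pics/w11.png'); cv2.imwrite('pics/w11c.png',cv2.resize(i[115:215,270:370],None,fx=6,fy=6,interpolation=cv2.INTER_CUBIC))
i=cv2.imread('pics/s11.png'); cv2.imwrite('pics/s11d.png',cv2.resize(i[125:170,235:295],None,fx=12,fy=12,interpolation=cv2.INTER_CUBIC))"
```

```text
(no output)
```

View pics/w11c.png

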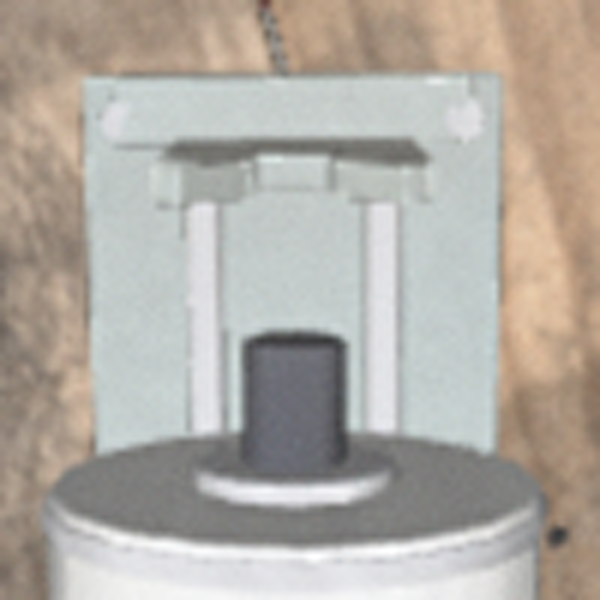

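View pics/s11d.png

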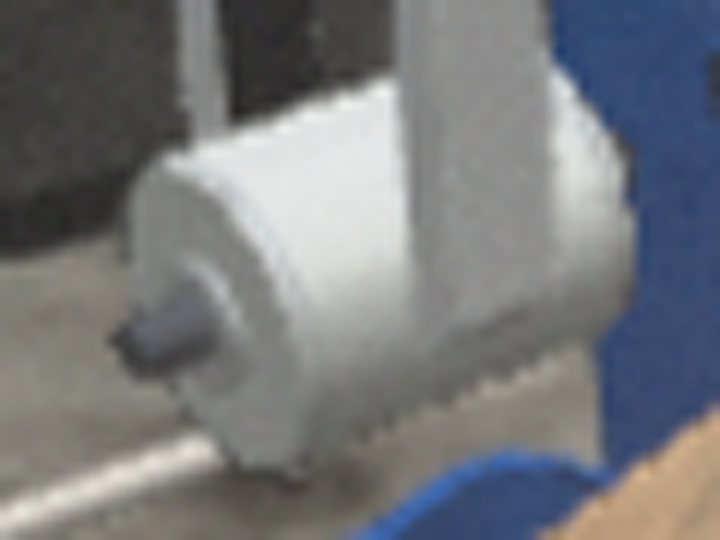

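```bash
cat > m3.py <<'E'
from fit2 import *
print('=====')
W=lambda u,v:((u+.5)/6-.5+270,(v+.5)/6-.5+115)
S=lambda u,v:((u+.5)/12-.5+235,(v+.5)/12-.5+125)
c,s=np.cos(-.2885),np.sin(-.2885)
def tri(r1,r2):
    (o1,d1),(o2,d2)=r1,r2
    A_=np.c_[d1,-d2]; t=np.linalg.lstsq(A_,o2-o1,rcond=None)[0]; return o1+t[0]*d1,o2+t[1]*d2
a,b=tri(ray('w11',W(295,345)),ray('s11',S(122,345))); print('tip tri',a,b)
ang=np.radians(73.3); print('expected tip', np.array([.5546,.1778])+.0424*np.array([np.cos(ang),np.sin(ang)]))
print('proj of expected tip scene',(proj('s11',[[.5546+.044*np.cos(ang),.1778+.044*np.sin(ang),.264],[.5546-.03*np.cos(ang),.1778-.03*np.sin(ang),.264]])-[235,125])*12)
sw4=[W(86,76),W(500,76)]
def res4(p,full=False):
    Bc=[(-.0475,.055,.008),(.0475,.055,.008)]
    r=np.vstack([res3(p,True),proj('w11',T(p,Bc))-np.array(sw4)]); return r if full else r.ravel()
o5=least_squares(res4,o2.x,x_scale=.1); print('stand',o5.x,np.degrees(o5.x[2]));print(res4(o5.x,True)[-5:])
for n,q,z in [('slot L',W(255,190),.055),('slot R',W(331,190),.055),('top L',W(155,205),.084),('top R',W(432,200),.084),('axleL',W(243,400),.264),('axleR',W(347,400),.264)]:
    P=onz('w11',q,z); r=P[:2]-o5.x[:2]; c,s=np.cos(o5.x[2]),np.sin(o5.x[2]); print(n,P,'stand xy',c*r[0]+s*r[1],-s*r[0]+c*r[1])
E
python3 m3.py | sed -n '/=====/,$p'
```

```text
=====
tip tri [0.5666 0.2196 0.2647] [0.5664 0.2193 0.2648]
expected tip [0.5668 0.2184]
proj of expected tip scene [[109.4968 344.5712]
 [526.2101 180.0704]]
stand [ 0.5544  0.18   -0.2853] -16.348205974884387
[[-1.1551 -0.268 ]
 [-0.4357 -0.2206]
 [ 0.5215  0.9382]
 [-0.8853  0.961 ]
 [ 0.9394  0.431 ]]
slot L [0.5569 0.216  0.055 ] stand xy -0.007756468904833859 0.03528735396222181
slot R [0.5716 0.2116 0.055 ] stand xy 0.007597020429566108 0.03517576824390111
top L [0.5396 0.2213 0.084 ] stand xy -0.025844583563011468 0.03547218334589227
top R [0.5895 0.2073 0.084 ] stand xy 0.025974259422548295 0.03602535128688927
axleL [0.5604 0.2158 0.264 ] stand xy -0.004384117937921438 0.036021657098032
axleR [0.5698 0.213  0.264 ] stand xy 0.005440757009474145 0.03595126767501442
```

Emit:
send_rows --pt "-0.2 0.03 -0.0005 -0.0025 -0.008" --pt "-0.2 0.06 -0.0005 -0.0025 -0.008" --pt "-0.2 0.09 -0.0005 -0.0025 -0.008" --pt "-0.2 0.12 -0.0005 -0.0025 -0.008" --pt "-0.2 0.145 -0.0005 -0.0025 -0.008"

```text
time: 13.88
tool_pos: [0.554, 0.1802, 0.1127]
ee_rot: [-1.01, 1.569, -2.865]
wrist_force: [0.2, 1.1, -4.8]
width: 0.0464
```

Emit:
send_rows --pt "-0.2 0 0 0 0" --pt "-0.2 0 0 0 0" --pt "-0.2 0 0 0 0"

```text
time: 14.13
tool_pos: [0.5562, 0.1808, 0.1171]
ee_rot: [2.044, 1.567, 0.19]
wrist_force: [-1.3, 0.2, -3.7]
width: 0.0465
```

```bash
python3 -c "
from h import *
s=snap('wrist','w12'); s=snap('scene','s12')
i=cv2.imread('pics/s12.png'); cv2.imwrite('pics/s12c.png',cv2.resize(i[170:290,220:330],None,fx=5,fy=5,interpolation=cv2.INTER_CUBIC))
i=cv2.imread('pics/w12.png'); cv2.imwrite('pics/w12c.png',cv2.resize(i[115:215,270:370],None,fx=6,fy=6,interpolation=cv2.INTER_CUBIC))"; python3 go.py .5551 .1805 .0565 -16.3
```

```text
t 14.2333 tcp [0.5569 0.1811 0.1183] tool x [ 0.0057  0.0012 -1.    ] y ang -16.213070698928682 q6 0.5006900049727794 q1 0.21772095917329987
shift [ 0.0618 -0.0018  0.0013] roll opts rad [ 0.0015 -3.1401] rows [ 0.0121 25.1275] w 0.04658560182991715 F [ 0.1843  0.6745 -4.8618]
```

View pics/w12c.png

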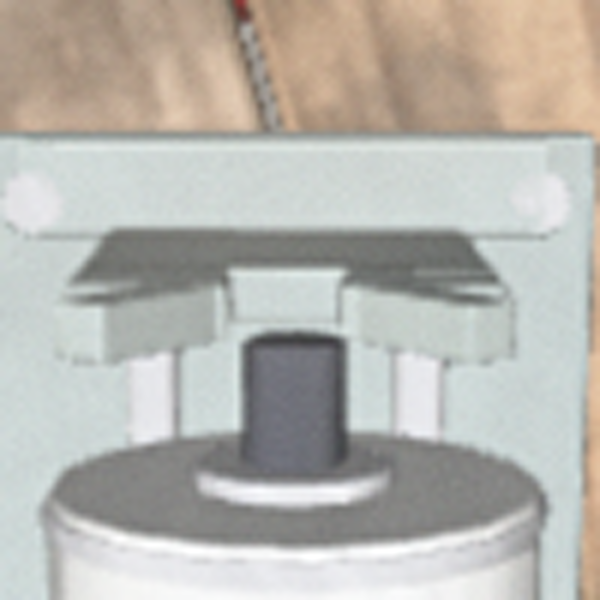

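View pics/s12c.png

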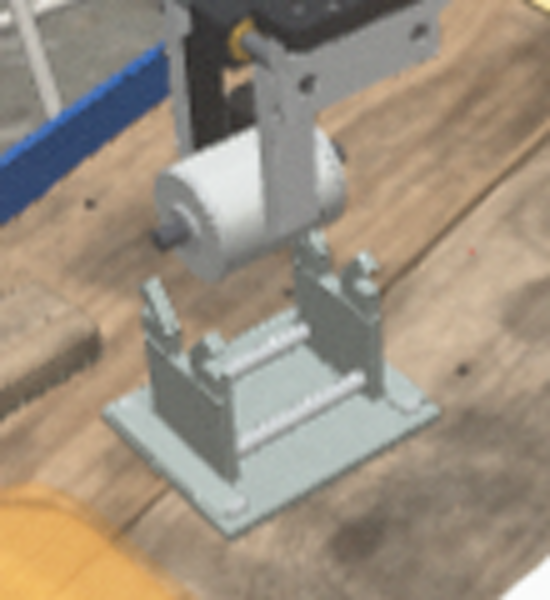

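Emit:
send_rows --pt "-0.2 0 0 0 0" --pt "-0.2 0 0 0 0" --pt "-0.2 0 0 0 0"

```text
time: 14.48
tool_pos: [0.5555, 0.181, 0.1162]
ee_rot: [2.022, 1.569, 0.168]
wrist_force: [-0.4, 0.1, -4.3]
width: 0.0463
```

```bash
python3 go.py .5547 .1805 .0565 -16.3; python3 -c "
from h import *
s=snap('wrist','w13')
i=cv2.imread('pics/w13.png'); cv2.imwrite('pics/w13c.png',cv2.resize(i[115:215,270:370],None,fx=6,fy=6,interpolation=cv2.INTER_CUBIC))"; python3 go.py .5547 .1805 .0565 -16.3
```

```text
t 14.4833 tcp [0.5555 0.181  0.1162] tool x [ 0.0021  0.0004 -1.    ] y ang -16.18660898325882 q6 0.5004819346786112 q1 0.21796771404985948
shift [ 0.0597 -0.0008  0.0007] roll opts rad [ 0.002  -3.1396] rows [ 0.0158 25.1238] w 0.046284915086299866 F [-0.3603  0.1132 -4.3411]
t 14.5333 tcp [0.5553 0.1809 0.1158] tool x [ 0.0013  0.0002 -1.    ] y ang -16.183996322445168 q6 0.5004738578817037 q1 0.21800428463535382
shift [ 0.0593 -0.0005  0.0006] roll opts rad [ 0.002  -3.1396] rows [ 0.0162 25.1235] w 0.046267391226208064 F [ 1.0568 -0.4543 -3.8934]
```

View pics/w13c.png

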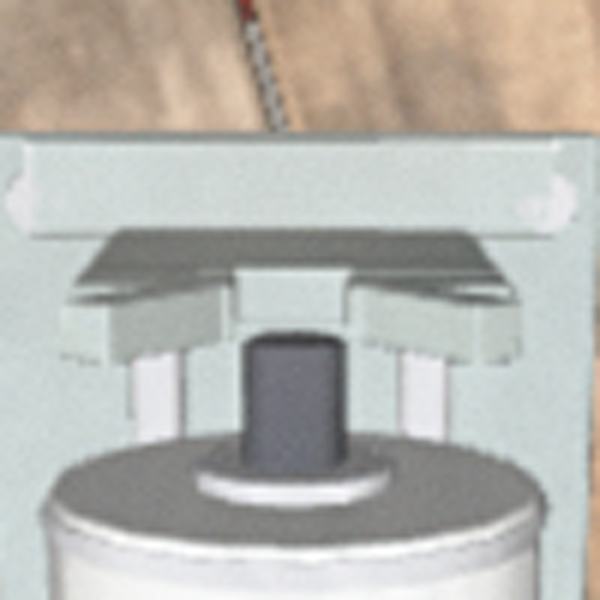

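Emit:
send_rows --pt "-0.2 0.01 0 0.0005 0" --pt "-0.2 0.02 0 0.0005 0" --pt "-0.2 0.03 0 0.0005 0" --pt "-0.2 0.035 0 0.0005 0" --pt "-0.2 0.035 0 0.0005 0"

```text
time: 14.95
tool_pos: [0.5529, 0.1799, 0.0767]
ee_rot: [-1.056, 1.565, -2.909]
wrist_force: [0.1, -0.2, -3.9]
width: 0.0463
```

Emit:
send_rows --pt "-0.2 0 0 0 0" --pt "-0.2 0 0 0 0" --pt "-0.2 0 0 0 0"

```text
time: 15.2
tool_pos: [0.5554, 0.1805, 0.0807]
ee_rot: [2.016, 1.569, 0.162]
wrist_force: [-0.2, -0.1, -4.1]
width: 0.0463
```

```bash
python3 go.py .5547 .1805 .0565 -16.3; python3 -c "
from h import *
s=snap('wrist','w14')
i=cv2.imread('pics/w14.png'); cv2.imwrite('pics/w14c.png',cv2.resize(i[115:215,270:370],None,fx=6,fy=6,interpolation=cv2.INTER_CUBIC))"
```

```text
t 15.2 tcp [0.5554 0.1805 0.0807] tool x [ 0.0014  0.0002 -1.    ] y ang -16.183685313032647 q6 0.49968091057422287 q1 0.21721307571666262
shift [ 0.0242 -0.0007  0.0002] roll opts rad [ 0.002  -3.1396] rows [ 0.0162 25.1234] w 0.04626628589583152 F [-0.1707 -0.1374 -4.1313]
```

View pics/w14c.png

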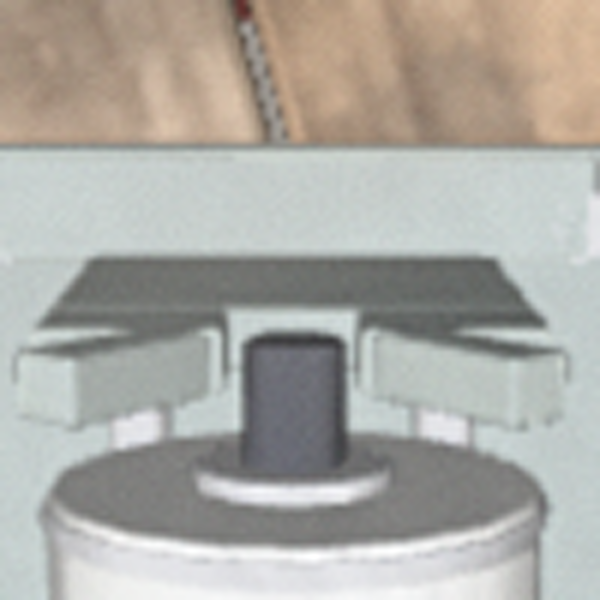

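Emit:
send_rows --pt "-0.2 0.005 -0.0002 0 0" --pt "-0.2 0.01 -0.0002 0 0" --pt "-0.2 0.015 -0.0002 0 0" --pt "-0.2 0.019 -0.0002 0 0" --pt "-0.2 0.019 -0.0002 0 0"

```text
time: 15.67
tool_pos: [0.5535, 0.1802, 0.0592]
ee_rot: [-1.042, 1.568, -2.896]
wrist_force: [0.3, -0.5, -5.2]
width: 0.0463
```

Emit:
send_rows --pt "-0.2 0.002 0 0 0" --pt "-0.2 0.004 0 0 0" --pt "-0.2 0.004 0 0 0"

```text
time: 15.92
tool_pos: [0.5549, 0.1804, 0.0574]
ee_rot: [1.915, 1.57, 0.061]
wrist_force: [-0.5, 0.1, -4.1]
width: 0.0463
```

```bash
python3 go.py .5547 .1805 .0565 -16.3; python3 -c "
from h import *
s=snap('wrist','w15')
i=cv2.imread('pics/w15.png'); cv2.imwrite('pics/w15c.png',cv2.resize(i[115:215,270:370],None,fx=6,fy=6,interpolation=cv2.INTER_CUBIC))
s=snap('scene','s15')
i=cv2.imread('pics/s15.png'); cv2.imwrite('pics/s15c.png',cv2.resize(i[170:290,220:330],None,fx=5,fy=5,interpolation=cv2.INTER_CUBIC))"
```

```text
t 15.9167 tcp [0.5549 0.1804 0.0574] tool x [ 0.0007  0.     -1.    ] y ang -16.187682551084524 q6 0.49986525833648054 q1 0.21731931682445715
shift [ 0.0009 -0.0002 -0.    ] roll opts rad [ 0.002  -3.1396] rows [ 0.0157 25.124 ] w 0.04628788902648548 F [-0.4519  0.1383 -4.1321]
```

View pics/w15c.png

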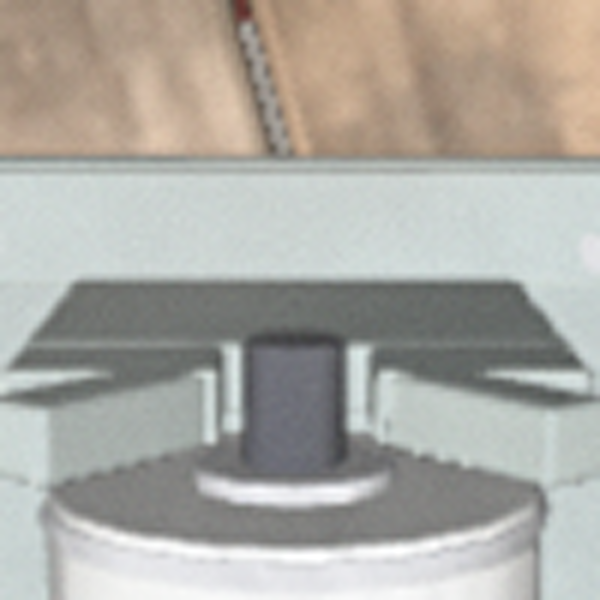

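View pics/s15c.png

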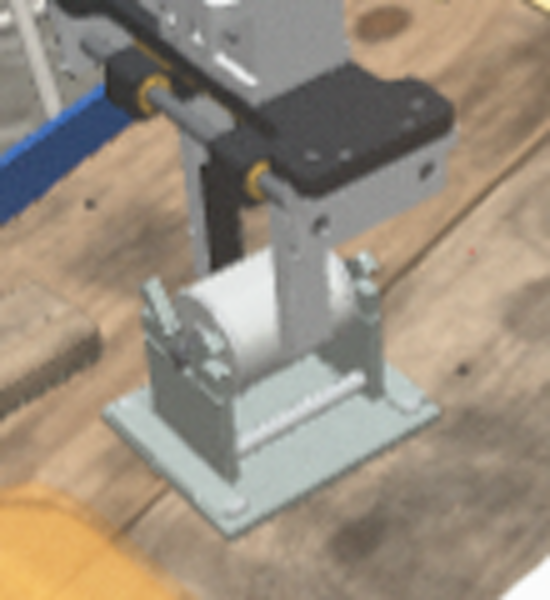

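Emit:
send_rows --pt "-0.2 0.0005 0 0 0" --pt "-0.2 0.001 0 0 0" --pt "-0.2 0.001 0 0 0"

```text
time: 16.27
tool_pos: [0.5549, 0.1805, 0.0572]
ee_rot: [1.97, 1.57, 0.117]
wrist_force: [-2.2, -0.5, 1.7]
width: 0.0466
```

Emit:
send_rows --pt "-0.2 0.0005 0 0 0" --pt "-0.2 0.001 0 0 0" --pt "-0.2 0.001 0 0 0"

```text
time: 16.52
tool_pos: [0.555, 0.1805, 0.0571]
ee_rot: [1.987, 1.569, 0.134]
wrist_force: [-4.1, -1.8, 7.2]
width: 0.0465
```

Contact at the slot bottom. I'll back off the press slightly and release.

Emit:
send_rows --pt "-0.2 -0.001 0 0 0" --pt "0.0 -0.001 0 0 0" --pt "0.08 -0.001 0 0 0" --pt "0.15 -0.001 0 0 0" --pt "0.25 -0.001 0 0 0"

```text
time: 16.93
tool_pos: [0.555, 0.1805, 0.0556]
ee_rot: [1.953, 1.57, 0.099]
wrist_force: [0.5, 0.3, -0.2]
width: 0.0568
```

Emit:
send_rows --pt "0.4 0 0 0 0" --pt "0.4 0 0 0 0" --pt "0.4 0 0 0 0"

```text
time: 17.18
tool_pos: [0.5547, 0.1804, 0.0558]
ee_rot: [0.35, 1.571, -1.503]
wrist_force: [-0.6, 0.4, -0.1]
width: 0.0661
```

```bash
python3 go.py .5547 .1805 .2 -16.3; python3 -c "
from h import *
s=snap('wrist','w16')"
```

```text
t 17.1833 tcp [0.5547 0.1804 0.0558] tool x [ 0.     -0.0001 -1.    ] y ang -16.1916511908459 q6 0.49989421376263427 q1 0.21727866263679382
shift [-0.1442 -0.     -0.0001] roll opts rad [ 0.0019 -3.1397] rows [ 0.0151 25.1245] w 0.06606710676550863 F [-0.6048  0.3602 -0.0811]
```

View pics/w16.png

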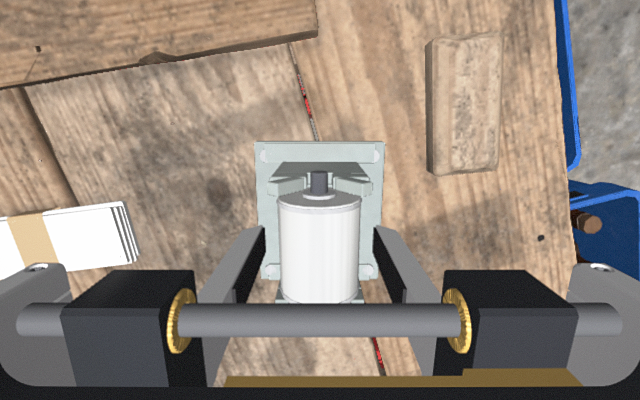

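Released and still seated. Raise clear.

Emit:
send_rows --pt "0.4 -0.015 0 0 0" --pt "0.4 -0.04 0 0 0" --pt "0.4 -0.075 0 0 0" --pt "0.4 -0.11 0 0 0" --pt "0.4 -0.145 0 0 0"

```text
time: 17.65
tool_pos: [0.5543, 0.1803, 0.2022]
ee_rot: [-0.884, 1.57, -2.737]
wrist_force: [0.9, -0.2, 0.3]
width: 0.0655
```

Emit:
send_rows --pt "0.4 -0.03 0 0.035 0" --pt "0.4 -0.03 0 0.07 0" --pt "0.4 -0.03 0 0.1 0" --pt "0.4 -0.03 0 0.1 0" --pt "0.4 -0.03 0 0.1 0"

```text
time: 18.07
tool_pos: [0.5267, 0.0834, 0.2314]
ee_rot: [2.211, 1.57, 0.355]
wrist_force: [-0.2, 0.3, -0.1]
width: 0.0657
```

```bash
python3 -c "
from h import *
s=snap('wrist','w17');s=snap('scene','s17');s=snap('top','t17')
i=cv2.imread('pics/s17.png'); cv2.imwrite('pics/s17c.png',cv2.resize(i[190:290,220:330],None,fx=6,fy=6,interpolation=cv2.INTER_CUBIC))
cv2.imwrite('pics/s17d.png',cv2.resize(i[80:290,190:450],None,fx=2.8,fy=2.8,interpolation=cv2.INTER_CUBIC))
i=cv2.imread('pics/w17.png'); cv2.imwrite('pics/w17c.png',cv2.resize(i[0:230,180:460],None,fx=2.6,fy=2.6,interpolation=cv2.INTER_CUBIC))"
```

```text
(no output)
```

View pics/s17c.png

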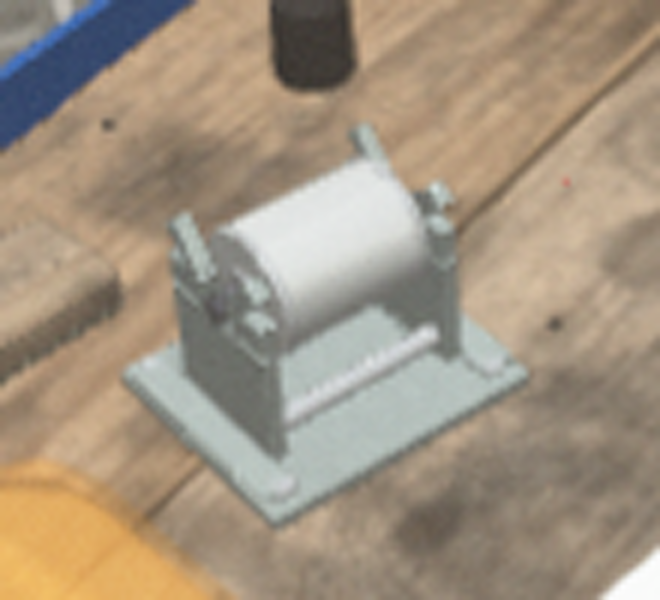

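View pics/s17d.png

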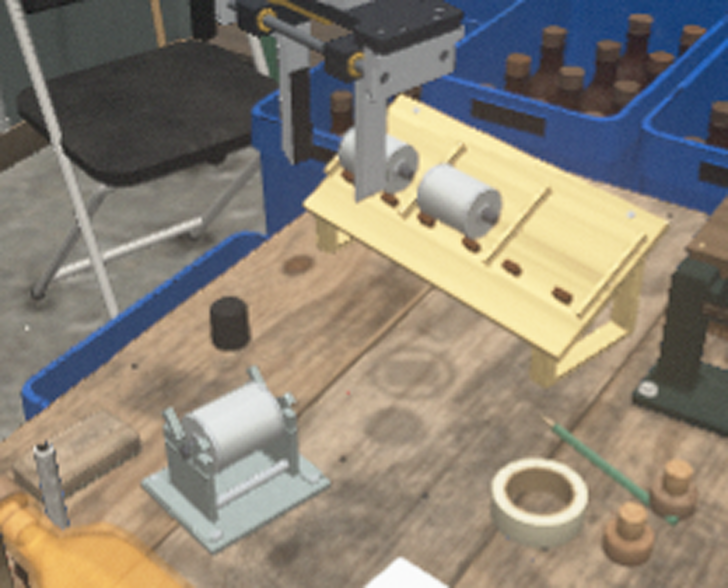

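View pics/w17c.png

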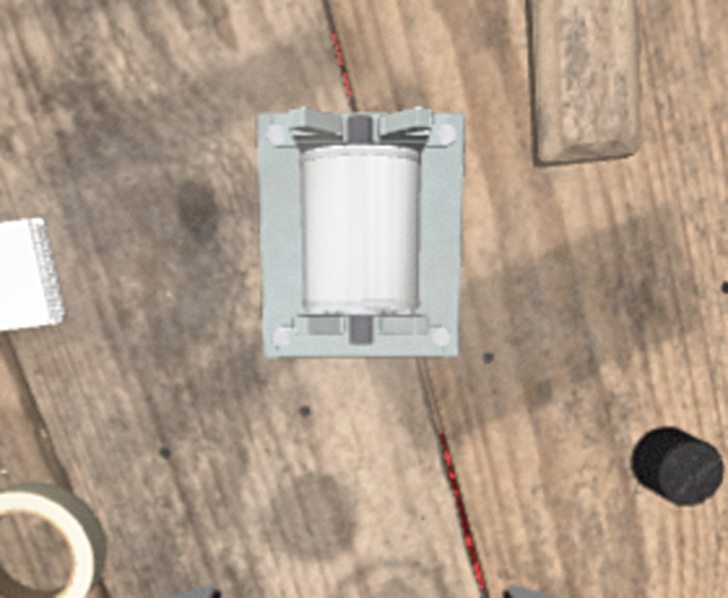

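View pics/t17.png

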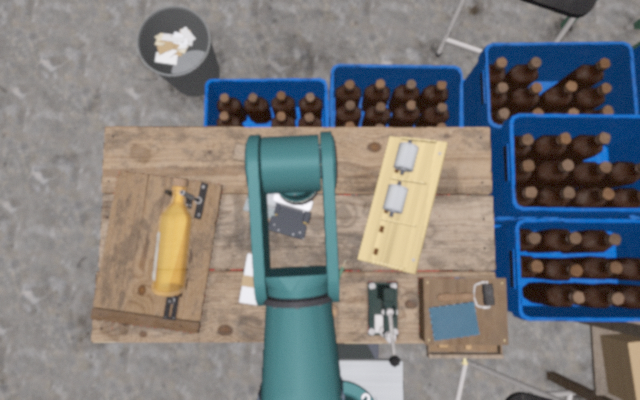

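```bash
python3 -c "
from h import *
for z in (.06,.065):
  a=onz('w17',(360/2.6+180,113/2.6),z);b=onz('w17',(361/2.6+180,345/2.6),z);print(z,a,b,np.linalg.norm(a-b),(a+b)/2)
c=np.array([.5544,.18]);y=np.array([.2815,.9596]);x=np.array([.9596,-.2815])
for z in (.06,.066): print((proj('s17',[[*(c+y*.044),z]])-[220,190])*6, (proj('s17',[[*(c+y*.03),z+.024]])-[220,190])*6, (proj('s17',[[*(c-y*.03),z+.024]])-[220,190])*6)
robot_obs=robot.get_obs(); print(robot_obs['time'],robot_obs['qvel'])
"
```

```text
0.06 [0.56697268 0.22300445 0.06      ] [0.54213214 0.13668003 0.06      ] 0.0898273852251905 [0.55455241 0.17984224 0.06      ]
0.065 [0.5666886  0.22203419 0.065     ] [0.5422025  0.13694151 0.065     ] 0.08854565757397283 [0.55444555 0.17948785 0.065     ]
[[204.93437175 313.55130693]] [[233.74890876 240.86196928]] [[379.62521493 165.93068544]]
[[203.28328217 300.10283255]] [[232.2050409  227.00524313]] [[378.7087821  152.24631136]]
18.2167 [ 0.01068009  0.00585604 -0.00277568 -0.00198152  0.00292069 -0.00140047]
```

```bash
python3 -c "
from bench import robot
print(robot.close_job())"
```

```text
the job is handed in; nothing more can be done
None
```

The full drum is in the slotted stand, and the job was handed in at about 18 s of the 72 s allowed.

- **Finding the full drum:** I lifted each drum by about 25 mm. The middle one pulled about 1.2 N, the far one about 2.1 N and the near one about 4.5 N (roughly 0.46 kg). The near drum was the full one. The two empties went back into their own bays.
- **Seating:** I lowered the full drum until the wrist force reversed, which meant contact at the slot bottoms. I then backed off 1 mm, released and withdrew. The force at contact was about 8 N, well under the limits.
- **Last checks:**
  - The wrist view puts the drum centre within about 1 mm of the stand's centre, with both axle ends in their slots.
  - The scene view fits a seated height of about 60 mm to within 1–4 mm. The left rim looked slightly higher than predicted and the right rim matched.
  - Both empties lie against their chocks in the last scene and top pictures.
  - The sanding block, tape roll and cap look undisturbed by eye in the last pictures; I did not measure their positions.
- **Marginal reading:** The far drum's 2.1 N is slightly above the 1.96 N an empty could weigh. That is within the sensor's noise of about 0.5 N and far below the full drum.

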